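# Set the air regulator by clicks and lock its dial

## Task

Turn the air regulator's dial exactly four clicks clockwise (seen from above) from where it stands now (the upright peg on its arm is there to push it round by), and let it rest in that click. Then slide the lock bolt fully home so that its tongue sits in the dial's toothed rim. Leave the tools and parts lying around where they are.

Things in the scene. Friction and masses are not known exactly. Their poses are not given: they have to be found in the camera images.
- regulator: bench air regulator, fixed: round aluminium base 144 mm wide, 12 mm thick; on its +x side a manifold block (46 mm tall, face 100 mm from the dial axis) and gauge (102 mm tall), on its -y side a lock bolt. A spring plunger at the rim (30 mm tall) makes the clicks; a dot on the base marks each. Origin: on the dial's vertical axis at table height; z up, x and y turn with the device.
- dial (a joint): dial angle, rad, growing clockwise from above. Nine clicks 24 degrees apart: it rests at 0, 0.419, 0.838 ... 3.351, with stops just past both ends; starts in one of the first four. The arm points 186 degrees minus this angle, counted counter-clockwise from the regulator's +x. Past half-way between clicks the spring carries it to the next. Needs about 3 to 5 N at the peg.
- peg_top (a point): centre of the top of the round steel peg, 14 mm in diameter, upright on the dial's flat steel arm, 45 mm from the dial axis. Peg top 75 mm above the table; free to push above 40 mm (arm top 38 mm). The arm is 16 mm wide, its nose 58 mm from the axis; the black dial below is 74 mm wide with 15 pointed teeth round its rim.
- lock (a joint): travel of the lock bolt, m, growing as it slides along the regulator's +y towards the dial axis: 0 drawn back, 0.030 fully home on its stop. Starts between 0 and 0.008. Needs 2 to 4 N, stays where it is left. Its tongue enters a gap between the dial's teeth over the last 5 mm, so only with the dial resting in a click.
- lock_tab (a point): centre of the top edge of the bolt's upright steel tab: 34 mm wide (regulator x), 12 mm thick (regulator y), top 60 mm above the table, rising from 26 mm. Push its outer face, 6 mm to regulator -y of this point. This point is 113.4 mm from the dial axis with the bolt at 0, 83.4 mm when home. The bolt's plate (26 mm high) reaches 17 mm beyond the outer face.
- wrench_grip (a point): steel open-ended wrench, 170 mm long, lying near the regulator; point on its handle
- screwdriver_grip (a point): screwdriver with black handle, 190 mm long, lying near the regulator; point on its handle
- socket: steel socket, 26 mm diameter, 32 mm tall, standing near the regulator; origin at the centre of its underside
- pulley: aluminium V-pulley, 64 mm diameter, 34 mm tall, lying near the regulator; origin at the centre of its underside
- can: grey can, 60 mm diameter, 100 mm tall, standing beside the regulator; origin at the centre of its underside
- carburettor: small aluminium carburettor, about 100 x 60 x 80 mm, standing on the left of the table; origin at the centre of its underside
- bearing: steel bearing, 48 mm diameter, 15 mm tall, lying on the right of the table; origin at the centre of its underside

How it is judged (in metres and radians):
On the way, in this order (a step that is already met when the one before it is completed fails the run):
1. the dial rests four clicks clockwise of where it started, while the lock bolt is still drawn back (distance of peg_top from where it was at the start of the episode between 0.0634 and 0.0702 m and velocity of joint dial between -0.05 and 0.05 rad/s and value of joint lock below 0.018 m), for 0.2 s.
2. the lock bolt is slid home (value of joint lock above 0.027 m), for 0.2 s.
At the end, for the whole second after the job is handed in: the dial rests four clicks clockwise of where it stood at the start (peg 63.4 to 70.2 mm in a straight line from its start, about 6 degrees either way) and the lock bolt is home to within 3 mm (joint over 0.027) (distance of peg_top from where it was at the start of the episode between 0.0634 and 0.0702 m and velocity of joint dial between -0.05 and 0.05 rad/s and value of joint lock above 0.027 m); the robot touches nothing.
It fails at once if a bystander (wrench, screwdriver, socket, pulley, can, carburettor or bearing) is moved by more than 20 mm (distance of any of wrench_grip, screwdriver_grip, socket, pulley, can, carburettor, bearing from where it was at the start of the episode above 0.02 m).
It also fails if it takes over 48 s, if anything falls off the work surface, if the arm or the gripper's body presses on something with over 40 N, if the wrist force passes 120 N, or if a joint passes its speed limit or range.

## Robot

A 7-joint arm with a two-finger parallel gripper is mounted at the origin on the work surface. World frame = base frame: x ahead of the robot, y to its left, z up, the work surface at z = 0. Lengths are in mm, angles in rad, forces in N, time in s.
With the tool pointing down it reaches from about 425 to 875 mm from the base axis. Payload 8.4 kg.
Tool frame: the origin (TCP) lies midway between the tips of the shut fingers; the grasp point (between the pads) lies behind it (robot.hold_point_z is the y of the grasp point in the tool frame, in mm); y points along the fingers, x is the direction in which the jaws open and shut, and the axes are right-handed (so a half turn about y gives the same grasp; the last joint's range is limited). The gripper opens to 85 mm and grips with 20 to 120 N. Pads are 22 mm wide; open, the fingers measure 114 mm over their backs; the gripper's body (76 mm by 85 mm) begins 54 mm behind the grasp point. The pads swing forward as they close: fully open they stand 13 mm farther back than shut.
Start: joints at [1.042, 0.333, 0.04, 1.465, -0.013, 1.343, -0.059], TCP at [270.823, -590.863, 231.308] pointing down, gripper open.
Joint ranges: [-2.58, 2.58], [-0.38, 2.09], [-1.3, 1.39], [0.25, 2.4], [-1.5, 4.64], [0.08, 2.09], [-2.65, 2.65]. Speed limits (rad/s): [2.22, 2.22, 2.79, 2.79, 3.14, 3.14, 3.14].

## Interface

Orientations are given as a 3x3 rotation matrix whose columns are the frame's x, y, z axes.
In Python, from rig import robot gives the robot as it stands.
- The arm moves only by the tool carry_out, never from a script. Its argument "series" is a list that holds one entry, the list of rows, each a list of 4 numbers: the shift along the tool's x, y, z in mm, then the turn about the tool's y in rad. A call has 1 to 8 rows; each row shifts and turns the commanded pose from where the row before left it, along the tool's axes as they then stand; what a row does not reach is not made up. A row lasts 1/12 s, in which the tool goes at most 41.7 mm and 7.16 degrees, less where a joint would pass 70% of its speed; a pose out of reach is approached as far as the arm can. A call is refused whole if a number of a shift passes 41.7 or a number of a turn 0.125, either way. A call with a gripper value outside its range is refused whole. "claw" is the opening, from 0 (shut) to 1 (fully open), set as the call begins (left out, the last holds). The fingers move at their own pace and stop on an object; the grip force is fixed at half the most. Time passes only in rows, so rows that do not move let the fingers close. It gives the time, the measured TCP pose, the force and the opening at its end, in the units of the state.
- robot.sense(): the state, without advancing time (a new reading comes with each control period).
- robot.get_image(name): name is "scene" or "top" or "wrist"; returns (picture, depth): 480x640x3 uint8, red, green, blue; 480x640 float32, mm along the optical axis (not along the pixel's ray), 0 where there is no reading.
- robot.camera_model(name): a dict with "fx", "fy", "cx", "cy" (pixels), "k1" (the pictures are not rectified: a ray, as slopes to the right and down, at radius r is drawn at 1 + k1 r^2 times it, then the intrinsics apply), "world_to_cam" (4x4, takes a point from world to camera coordinates); the wrist camera has in their place "tool_from_camera" (4x4, takes a point from camera to tool coordinates, whose origin is the TCP and whose axes are the tool frame's). Camera axes: x right, y up, looking along -z (the intrinsics and any distortion apply to the point x, -y, -z); pixel columns grow to the right and rows downward; lengths in mm; the calibration is good to about 2 mm. A picture is of the moment at which its call begins: read the wrist's pose just before it. camera_model takes no time and is no camera call.
- robot.job_done(): hands the job in, once; it reports no verdict.
The state is a dict: "time_s": time; "qpos": joint angles; "joint_velocities": joint speeds; "effort": joint torques, N m; "tool_pos": TCP position; "tool_rot": TCP orientation; "force": force on the tool from outside, world axes, zero at the start; "torque": the same for the moment, N m; "finger_gap": finger opening in mm.
Only numpy, scipy, OpenCV 4.12 (cv2) and the standard library are available. Lean on these libraries where they do the work, as an engineer would, in place of code of your own. Each camera call takes 0.05 s, during which the arm holds its last target.

## Working session

There is one attempt and no reset: what is moved stays moved. The work goes in short steps, Python scripts to look and compute and a tool call to move; the robot and the scene stay as the last step left them, time stands still between calls to the robot, and variables do not carry over. Pictures are saved under pics/ and viewed, and the job is handed in when it is done.

Besides the shell and the picture viewer there is one more tool, called after ">>>" as name(argument=value, ...), one argument or row to a line, values as JSON. carry_out: Moves the arm, as the interface text tells. Its arguments: {"type":"object","properties":{"series":{"type":"array"},"claw":{"type":"number"}},"required":["series"]}

```bash
mkdir -p pics; ls; python3 - <<'E'
from rig import robot
import cv2, numpy as np
np.set_printoptions(precision=3,suppress=True)
s=robot.sense();print(s)
print(robot.hold_point_z)
for n in("scene","top","wrist"):
    p,d=robot.get_image(n);cv2.imwrite(f"pics/{n}0.png",p[:,:,::-1]);np.save(f"{n}0_d.npy",d);np.save(f"{n}0_p.npy",p)
    print(n,robot.camera_model(n))
E
```

```text
pics
{'time_s': 0.0, 'qpos': array([ 1.042,  0.334,  0.04 ,  1.466, -0.013,  1.343, -0.059]), 'joint_velocities': array([-0.   ,  0.   , -0.   , -0.002, -0.001, -0.002, -0.001]), 'effort': array([ -0.001, -65.855,   1.364, -40.556,   0.016,   0.013,  -0.   ]), 'tool_pos': array([ 270.629, -590.517,  230.452]), 'tool_rot': array([[ 0.417, -0.001,  0.909],
       [-0.909,  0.001,  0.417],
       [-0.002, -1.   , -0.   ]]), 'force': array([ 0.318,  0.058, -0.374]), 'torque': array([ 0.006,  0.027, -0.089]), 'finger_gap': 85.63952134403954}
-18.700000000000003
scene {'fx': 532.4991676872223, 'fy': 532.4991676872223, 'cx': 316.4575898515626, 'cy': 239.77957059783117, 'k1': 0.015358635885694727, 'world_to_cam': array([[    0.646,     0.763,     0.014,  -384.111],
       [   -0.409,     0.331,     0.85 ,   148.019],
       [    0.645,    -0.555,     0.526, -1681.968],
       [    0.   ,     0.   ,     0.   ,     1.   ]])}
top {'fx': 473.3775470786021, 'fy': 473.3775470786021, 'cx': 321.3404135635428, 'cy': 244.1295902761939, 'k1': -0.058742940773799615, 'world_to_cam': array([[   -0.021,    -1.   ,    -0.012,    31.019],
       [    0.981,    -0.022,     0.195,  -583.196],
       [   -0.195,    -0.008,     0.981, -1082.041],
       [    0.   ,     0.   ,     0.   ,     1.   ]])}
wrist {'fx': 371.01374824321414, 'fy': 371.01374824321414, 'cx': 324.537423404753, 'cy': 240.67020016522247, 'k1': -0.010265231612259031, 'tool_from_camera': array([[   1.   ,   -0.   ,   -0.001,    0.14 ],
       [  -0.001,    0.297,   -0.955, -144.392],
       [   0.   ,    0.955,    0.297,   76.033],
       [   0.   ,    0.   ,    0.   ,    1.   ]])}
```

View pics/top0.png

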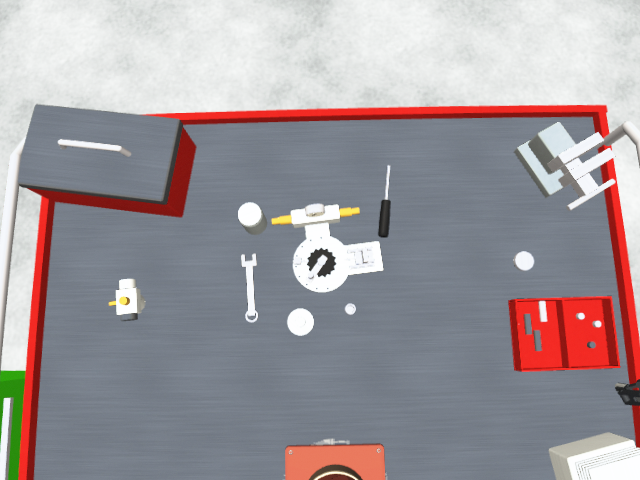

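View pics/scene0.png

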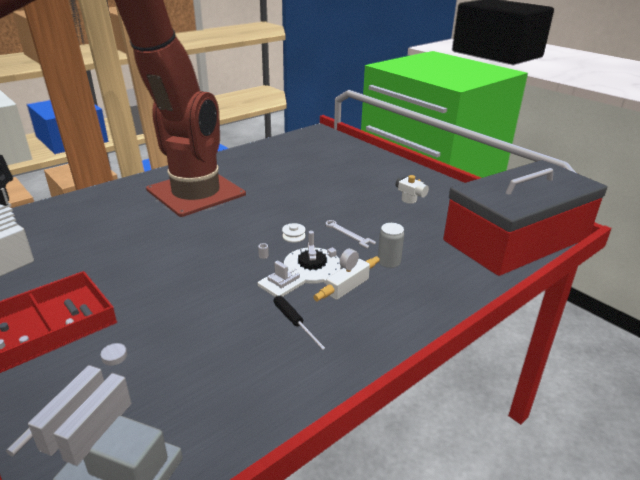

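```bash
python3 - <<'E'
import cv2
i=cv2.imread("pics/top0.png");cv2.imwrite("pics/topz.png",cv2.resize(i[200:380,300:540],None,fx=3.3,fy=3.3,interpolation=cv2.INTER_CUBIC)[:600,:800])
E
```

```text
(no output)
```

View pics/topz.png

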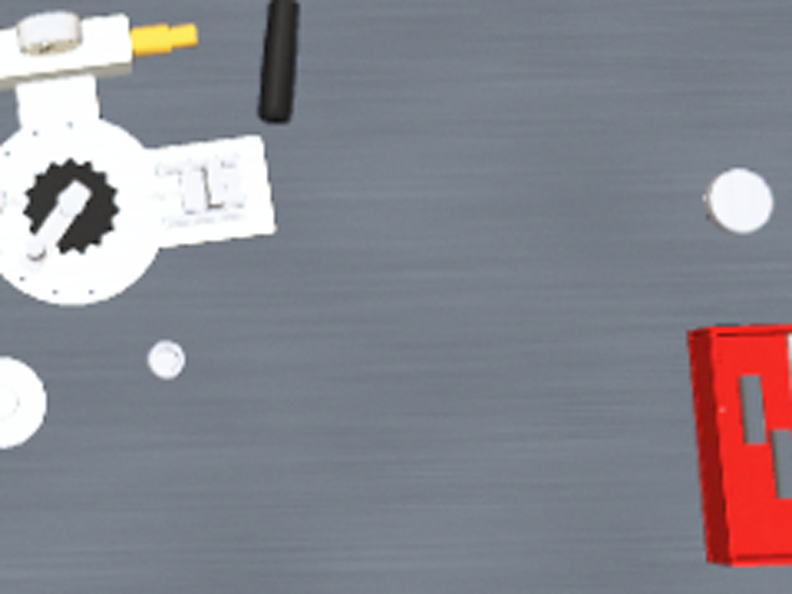

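The dial sits at about (320,262) in the top picture, the peg at (312,274) and the bolt tab at (362,257). Regulator +x is close to world +x. Next I'll measure these from depth and masks.

```bash
cat > h.py <<'E'
import numpy as np, cv2
from rig import robot
np.set_printoptions(precision=2,suppress=True)
def K(m): return np.array([[m["fx"],0,m["cx"]],[0,m["fy"],m["cy"]],[0,0,1.]])
def c2w(n,s=None):
    m=robot.camera_model(n)
    if n!="wrist": return m,np.linalg.inv(m["world_to_cam"])
    T=np.eye(4);T[:3,:3]=s["tool_rot"];T[:3,3]=s["tool_pos"];return m,T@m["tool_from_camera"]
def slopes(m,uv):
    uv=np.asarray(uv,float).reshape(-1,1,2)
    return cv2.undistortPoints(uv,K(m),np.array([m["k1"],0,0,0,0.])).reshape(-1,2)
def rays(n,uv,s=None):
    m,T=c2w(n,s);a=slopes(m,uv);d=np.c_[a[:,0],-a[:,1],-np.ones(len(a))]@T[:3,:3].T
    return T[:3,3],d
def plane(n,uv,z,s=None):
    o,d=rays(n,uv,s);return o+d*((z-o[2])/d[:,2:3])
def cloud(n,d,s=None):
    m,T=c2w(n,s);v,u=np.mgrid[0:480,0:640];a=slopes(m,np.c_[u.ravel(),v.ravel()])
    z=d.ravel()[:,None];p=np.c_[a[:,0:1]*z,-a[:,1:2]*z,-z]@T[:3,:3].T+T[:3,3];p[d.ravel()==0]=np.nan
    return p.reshape(480,640,3)
E
python3 - <<'E'
from h import *
d=np.load("top0_d.npy");p=np.load("top0_p.npy")
P=cloud("top",d)
reg=P[200:340,220:420]
print("table z",np.nanmedian(P[330:400,350:450,2]))
hsv=cv2.cvtColor(p,cv2.COLOR_RGB2HSV)
dark=((p.max(2)<75)).astype(np.uint8); dark[:,:290]=0;dark[:,350:]=0;dark[:235]=0;dark[290:]=0
c=max(cv2.findContours(dark,0,1)[0],key=cv2.contourArea)
(cx,cy),r=cv2.minEnclosingCircle(c);print("dial px",cx,cy,r, plane("top",[[cx,cy]],30))
# components by height
z=P[...,2]
for lo,hi,nm in((5,20,"base"),(55,66,"tab"),(68,82,"peg"),(20,30,'20-30'),(90,110,"can/gauge"),(40,50,'manif')):
    m=((z>lo)&(z<hi)).astype(np.uint8);m[:195]=0;m[345:]=0;m[:,:230]=0;m[:,430:]=0
    k,l,st,ce=cv2.connectedComponentsWithStats(m)
    for i in range(1,k):
        if st[i,4]>4: q=P[l==i];print(nm,st[i],ce[i],np.nanmean(q,0),q.min(0),q.max(0))
E
```

```text
table z 0.38503871679483836
dial px 320.8753967285156 261.94793701171875 14.026408195495605 [[544.77  20.63  30.  ]]
base [385 195   3   5  13] [386.15 197.23] [ 710.42 -149.06   14.66] [ 705.1  -151.52   11.66] [ 715.8  -145.58   19.68]
base [381 203   2   8  13] [381.54 206.  ] [ 687.   -135.97   16.54] [ 675.65 -137.52   12.39] [ 695.53 -133.72   19.77]
base [380 212   3   8  12] [380.42 215.5 ] [ 662.14 -131.95   16.79] [ 653.57 -135.26   13.34] [ 671.84 -130.38   19.92]
base [387 216   3  11  13] [388.62 221.  ] [ 646.92 -151.7    18.64] [ 633.95 -153.17   15.92] [ 659.71 -146.93   19.6 ]
base [ 291  220   93   73 2709] [330.82 258.42] [556.34  -4.1   11.85] [ 472.55 -132.66    5.17] [652.07  95.69  19.99]
base [379 221   2   4   6] [379.33 222.17] [ 645.77 -128.87   13.15] [ 641.62 -130.37    9.3 ] [ 649.77 -127.77   17.66]
base [249 223  18  12  32] [259.84 230.84] [630.55 173.33  12.11] [621.98 157.26   5.2 ] [649.52 201.25  19.07]
base [379 227   2   4   5] [379.6 228.4] [ 628.26 -128.12   19.  ] [ 624.16 -129.34   17.84] [ 631.94 -126.42   19.96]
base [379 233  10   5  17] 
[... 3233 characters left out ...]
105.51  29.95]
can/gauge [238 203  25  25 452] [249.52 214.45] [650.64 185.73  99.07] [622.23 157.16  90.05] [679.01 213.8  106.13]
can/gauge [306 204  18  11 149] [314.33 208.99] [660.52  32.85  97.82] [649.47  12.38  90.12] [672.79  52.95 105.53]
manif [291 205  50  20 488] [315.3  215.49] [658.45  31.86  45.48] [637.48 -29.27  40.09] [684.07  92.08  49.98]
manif [249 222  16  10  23] [257.83 228.57] [628.84 173.74  44.83] [622.2  157.93  40.26] [643.83 196.09  49.83]
manif [318 257   8   9  53] [321.34 261.21] [544.41  19.35  43.43] [535.26  10.42  40.38] [555.11  27.54  47.08]
manif [363 261   5   2   6] [364.67 261.83] [539.89 -85.07  47.3 ] [538.97 -90.46  44.78] [542.32 -81.25  49.93]
```

```bash
python3 - <<'E'
import cv2
i=cv2.imread("pics/scene0.png");cv2.imwrite("pics/scz.png",cv2.resize(i[210:360,240:420],None,fx=4,fy=4,interpolation=cv2.INTER_CUBIC))
i=cv2.imread("pics/top0.png");cv2.imwrite("pics/topz2.png",cv2.resize(i[200:300,270:400],None,fx=6,fy=6,interpolation=cv2.INTER_CUBIC))
E
```

```text
(no output)
```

View pics/scz.png

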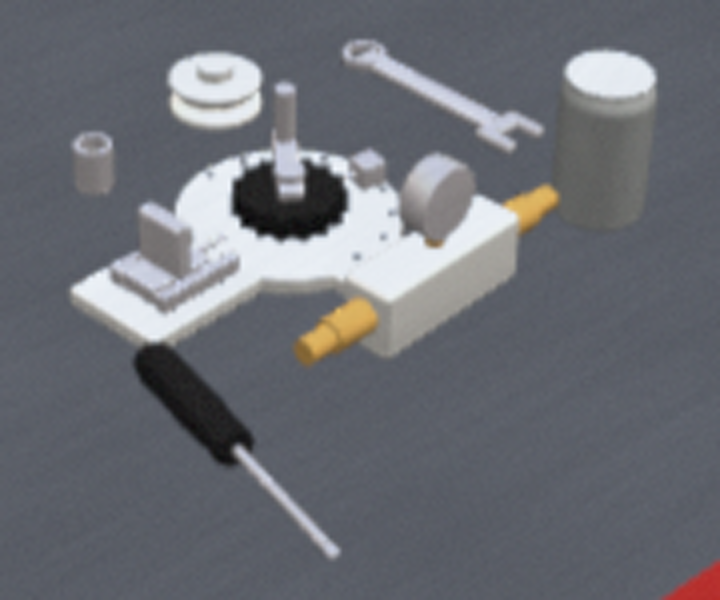

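View pics/topz2.png

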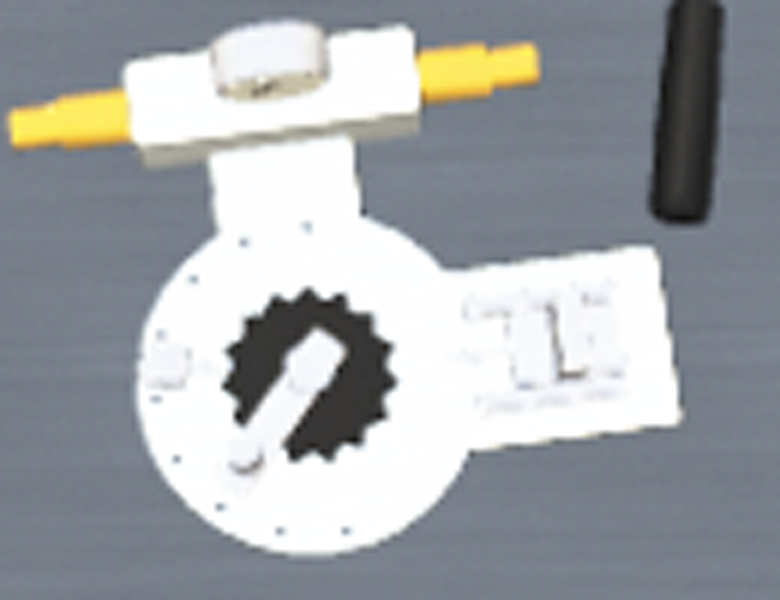

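View pics/wrist0.png

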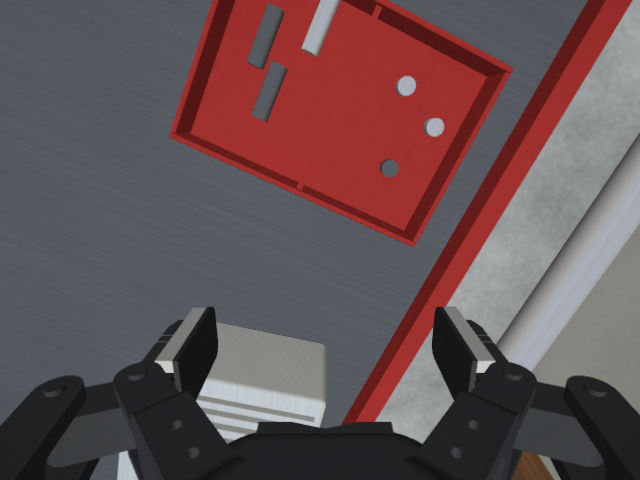

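```bash
python3 - <<'E'
from h import *
p=np.load("top0_p.npy");d=np.load("top0_d.npy");P=cloud("top",d);z=P[...,2]
m=((z>40)&(z<50));m[:200]=0;m[230:]=0;m[:,:285]=0;m[:,345:]=0
r=cv2.minAreaRect(P[m][:,:2].astype(np.float32));print("manifold",r, cv2.boxPoints(r))
# base contour, bright, vs table
g=(p.min(2)>200).astype(np.uint8);g[:225]=0;g[300:]=0;g[:,:285]=0;g[:,390:]=0
c=max(cv2.findContours(g,0,1)[0],key=cv2.contourArea)[:,0]
q=plane("top",c,12)[:,:2]
c0=np.array([544.8,20.6])
from scipy.optimize import least_squares
for _ in range(4):
    rr=np.hypot(*(q-c0).T);a=q[(abs(rr-72)<5)]
    s=least_squares(lambda v:np.hypot(*(a-v[:2]).T)-v[2],[*c0,72],loss="soft_l1");c0=s.x[:2]
print("base circle",s.x,len(a),np.abs(s.fun).mean())
# bolt plate edges (base extension)
e=q[(q[:,1]<-60)];r=cv2.minAreaRect(e.astype(np.float32));print("plate",r)
# scene view peg & tab & heights
d2=np.load("scene0_d.npy");Q=cloud("scene",d2)
for nm,lo,hi,x0,y0 in(("peg",60,82,508,45),("tab",45,66,555,-85)):
    for PP in(P,Q):
        mm=(PP[...,2]>lo)&(PP[...,2]<hi)&(np.hypot(PP[...,0]-x0,PP[...,1]-y0)<30);w=PP[mm];print(nm,len(w),w.mean(0),w.min(0),w.max(0))
E
```

```text
manifold ((661.1093139648438, 36.34075164794922), (36.42601013183594, 138.2704315185547), 6.622132301330566) [[635.05 102.91]
 [650.99 -34.43]
 [687.17 -30.23]
 [671.23 107.12]]
base circle [545.42  19.55  71.1 ] 119 0.8420882573024935
plate ((557.7951049804688, -92.98625183105469), (75.38973999023438, 72.5420913696289), 5.860745906829834)
peg 33 [507.61  45.63  73.45] [501.26  39.29  61.  ] [514.59  51.57  78.98]
peg 45 [514.73  48.1   70.1 ] [504.57  41.53  60.54] [521.28  55.93  80.95]
tab 81 [554.48 -85.2   58.49] [538.97 -92.5   45.39] [571.79 -78.7   64.24]
tab 116 [564.31 -83.63  56.22] [543.88 -90.61  45.02] [578.57 -72.73  65.15]
```

```bash
cat > plan.py <<'E'
from h import *
def plan(x,y,z,head,n,s=None):
    """rows to go linearly to xyz with tool-x heading (deg)"""
    s=robot.sense() if s is None else s
    p=s["tool_pos"].copy();R=s["tool_rot"];h=np.arctan2(R[1,0],R[0,0]);H=np.radians(head)
    p0,h0=p.copy(),h;rows=[]
    for i in range(1,n+1):
        t=p0+(np.array([x,y,z])-p0)*i/n;th=h0+(H-h0)*i/n
        d=t-p;X=np.array([np.cos(h),np.sin(h),0]);Z=np.array([-np.sin(h),np.cos(h),0])
        r=[round(float(d@X),1),round(float(-d[2]),1),round(float(d@Z),1),round(float(-(th-h)),3)]
        p=p+r[0]*X+r[2]*Z-np.array([0,0,r[1]]);h-=r[3];rows.append(r)
    for i in range(0,n,8):print(rows[i:i+8])
    print("end",p,np.degrees(h))
def st():
    s=robot.sense();R=s["tool_rot"];print("t",round(s["time_s"],2),"pos",s["tool_pos"],"head",round(np.degrees(np.arctan2(R[1,0],R[0,0])),1),"tilt",R[2],"F",s["force"],"gap",round(s["finger_gap"],1))
E
python3 -c "
from plan import *
st();plan(508,46,180,54,24)"
```

```text
t 0.15 pos [ 270.68 -590.57  230.62] head -65.4 tilt [-0. -1. -0.] F [-1.28  0.11 -0.73] gap 85.3
[[-20.0, 2.1, 20.0, -0.087], [-18.2, 2.1, 21.7, -0.087], [-16.2, 2.1, 23.2, -0.086], [-14.1, 2.1, 24.5, -0.087], [-12.0, 2.1, 25.7, -0.087], [-9.7, 2.2, 26.6, -0.087], [-7.4, 2.1, 27.3, -0.087], [-5.0, 2.1, 27.9, -0.087]]
[[-2.5, 2.1, 28.2, -0.086], [-0.1, 2.1, 28.3, -0.087], [2.4, 2.1, 28.2, -0.087], [4.8, 2.1, 27.9, -0.087], [7.2, 2.1, 27.4, -0.087], [9.6, 2.1, 26.6, -0.086], [11.8, 2.1, 25.7, -0.087], [14.0, 2.1, 24.6, -0.087]]
[[16.1, 2.2, 23.3, -0.087], [18.1, 2.1, 21.8, -0.087], [19.9, 2.1, 20.1, -0.086], [21.5, 2.1, 18.4, -0.087], [23.1, 2.1, 16.4, -0.087], [24.4, 2.1, 14.4, -0.087], [25.5, 2.1, 12.2, -0.087], [26.5, 2.1, 9.9, -0.087]]
end [507.99  45.98 180.02] 54.02855455895848
```

>>> carry_out(
  series=[
    [[-20, 2, 20, -0.087], [-18, 2, 22, -0.087], [-16, 2, 23, -0.087], [-14, 2, 24.5, -0.087], [-12, 2, 26, -0.087], [-10, 2, 26.5, -0.087], [-7.5, 2, 27.5, -0.087], [-5, 2, 28, -0.087]],
  ],
  claw=0.4,
)

```text
time_s: 0.82
tool_pos: [350.3, -376.9, 215.0]
tool_rot: [[0.904, -0.0, 0.427], [-0.427, 0.0, 0.904], [-0.0, -1.0, -0.0]]
force: [1.4, -0.1, 0.3]
finger_gap: 33.9
```

>>> carry_out(
  series=[
    [[-2.5, 2, 28, -0.087], [0, 2, 28, -0.087], [2.5, 2, 28, -0.087], [5, 2, 28, -0.087], [7, 2, 27.5, -0.087], [9.5, 2, 26.5, -0.087], [12, 2, 25.5, -0.087], [14, 2, 24.5, -0.087]],
  ],
)

```text
time_s: 1.48
tool_pos: [429.0, -165.6, 199.2]
tool_rot: [[0.968, -0.0, -0.252], [0.252, -0.0, 0.968], [-0.0, -1.0, -0.0]]
force: [1.8, 0.2, -1.1]
finger_gap: 34.3
```

```bash
python3 -c "
from plan import *
st();plan(508.6,46.5,180,54,8)"
```

```text
t 1.48 pos [ 429.02 -165.61  199.18] head 14.6 tilt [-0. -1. -0.] F [ 1.78  0.18 -1.12] gap 34.3
[[16.3, 2.4, 23.1, -0.086], [18.3, 2.4, 21.7, -0.086], [20.0, 2.4, 20.0, -0.086], [21.7, 2.4, 18.2, -0.086], [23.2, 2.4, 16.3, -0.086], [24.4, 2.4, 14.3, -0.085], [25.6, 2.4, 12.1, -0.086], [26.6, 2.4, 9.8, -0.086]]
end [508.62  46.51 179.98] 53.98304634013307
```

>>> carry_out(
  series=[
    [[16.5, 2.5, 23, -0.086], [18.5, 2.5, 21.5, -0.086], [20, 2.5, 20, -0.086], [21.5, 2.5, 18, -0.086], [23, 2.5, 16.5, -0.086], [24.5, 2.5, 14.5, -0.085], [25.5, 2.5, 12, -0.086], [26, 2.5, 9.5, -0.086]],
  ],
)

```text
time_s: 2.15
tool_pos: [509.5, 45.3, 179.2]
tool_rot: [[0.588, -0.0, -0.809], [0.809, -0.0, 0.588], [-0.0, -1.0, -0.0]]
force: [0.6, 0.3, -0.7]
finger_gap: 34.1
```

>>> carry_out(
  series=[
    [[0, 0, 0, 0], [0, 0, 0, 0], [0, 0, 0, 0]],
  ],
)

```text
time_s: 2.4
tool_pos: [509.0, 43.2, 179.0]
tool_rot: [[0.593, -0.001, -0.806], [0.806, -0.0, 0.593], [-0.001, -1.0, 0.0]]
force: [-0.6, -0.5, 0.3]
finger_gap: 34.3
```

```bash
python3 - <<'E'
from plan import *
st();s=robot.sense();p,d=robot.get_image("wrist");cv2.imwrite("pics/w1.png",p[:,:,::-1])
P=cloud("wrist",d,s);z=P[...,2]
for lo,hi,nm,x0,y0,r in((67,82,"peg",508,46,25),(54,66,"tab",555,-85,30)):
    m=(z>lo)&(z<hi)&(np.hypot(P[...,0]-x0,P[...,1]-y0)<r);w=P[m];print(nm,len(w))
    if len(w):print(w.mean(0),w.min(0),w.max(0))
E
```

```text
t 2.4 pos [509.    43.2  179.04] head 53.7 tilt [-0. -1.  0.] F [-0.59 -0.48  0.34] gap 34.3
peg 353
[509.78  48.26  75.77] [503.79  40.84  67.  ] [517.22  54.57  78.51]
tab 1
[541.93 -88.95  57.67] [541.93 -88.95  57.67] [541.93 -88.95  57.67]
```

View pics/w1.png

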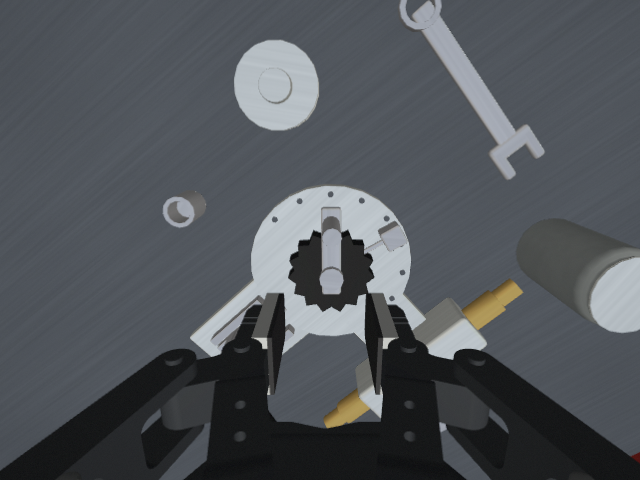

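```bash
python3 - <<'E'
from plan import *
s=robot.sense();p,d=robot.get_image("wrist")
P=cloud("wrist",d,s);z=P[...,2]
m=((z>73)&(z<79)&(np.hypot(P[...,0]-509,P[...,1]-47)<20)).astype(np.uint8)
v,u=np.nonzero(m);print(len(u),u.min(),u.max(),v.min(),v.max())
c=[[(u.min()+u.max())/2,(v.min()+v.max())/2]];print(c,plane("wrist",c,75,s))
g=((p.max(2)<75)&(abs(z-30)<14)&(np.hypot(P[...,0]-545,P[...,1]-20)<45)).astype(np.uint8)
q=P[g>0];print("dial",cv2.minEnclosingCircle(q[:,:2].astype(np.float32)))
# base circle
m2=((z>7)&(z<17)&(p.min(2)>120));m2=m2.astype(np.uint8)
cc=max(cv2.findContours(m2,0,1)[0],key=cv2.contourArea)[:,0];q=plane("wrist",cc,12,s)[:,:2]
from scipy.optimize import least_squares
c0=np.array([545,20.])
for _ in range(4):
    a=q[abs(np.hypot(*(q-c0).T)-72)<4];f=least_squares(lambda v:np.hypot(*(a-v[:2]).T)-v[2],[*c0,72],loss="soft_l1");c0=f.x[:2]
print("base",f.x,len(a),abs(f.fun).mean())
E
```

```text
308 323 341 226 246
[[np.float64(332.0), np.float64(236.0)]] [[510.73  47.75  75.  ]]
dial ((547.0858764648438, 21.62799644470215), 36.751502990722656)
base [547.67  21.03  71.33] 336 0.5572889516362816
```

>>> carry_out(
  series=[
    [[4.3, 0, 1.3, 0], [0, 17, 0, 0], [0, 19, 0, 0], [0, 19, 0, 0], [0, 18, 0, 0], [0, 18, 0, 0], [0, 18, 0, 0], [0, 0, 0, 0]],
  ],
)

```text
time_s: 3.17
tool_pos: [508.7, 47.2, 67.4]
tool_rot: [[0.593, -0.005, -0.805], [0.806, -0.0, 0.593], [-0.003, -1.0, 0.004]]
force: [-0.8, 0.3, -0.1]
finger_gap: 33.9
```

>>> carry_out(
  series=[
    [[0, 9, 0, 0], [0, 9, 0, 0], [0, 0, 0, 0], [0, 0, 0, 0], [0, 0, 0, 0]],
  ],
  claw=0.27,
)

```text
time_s: 3.58
tool_pos: [511.2, 48.2, 52.9]
tool_rot: [[0.592, 0.001, -0.806], [0.806, 0.0, 0.592], [0.001, -1.0, -0.001]]
force: [-1.9, -0.3, 0.0]
finger_gap: 23.1
```

```bash
python3 - <<'E'
from plan import *
st();s=robot.sense();p,d=robot.get_image("wrist");cv2.imwrite("pics/w2.png",p[:,:,::-1])
p,d=robot.get_image("top");cv2.imwrite("pics/t2.png",cv2.resize(p[190:310,260:400,::-1],None,fx=5,fy=5))
E
```

```text
t 3.58 pos [511.22  48.18  52.92] head 53.7 tilt [ 0. -1. -0.] F [-1.87 -0.31  0.02] gap 23.1
```

View pics/w2.png

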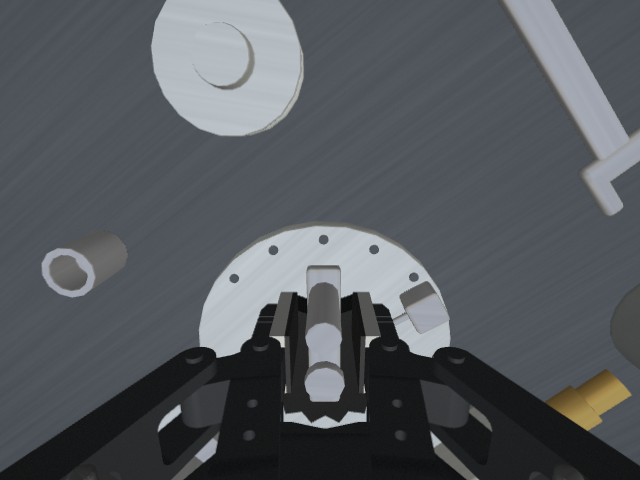

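The peg is seen centred between the pads, at about (325,340), with the fingers straddling it. Now I'll follow the arc clockwise.

>>> carry_out(
  series=[
    [[2.25, 0, -0.06, 0.05], [2.25, 0, -0.06, 0.05], [2.25, 0, -0.06, 0.05], [2.25, 0, -0.06, 0.05], [2.25, 0, -0.06, 0.05], [2.25, 0, -0.06, 0.05], [2.25, 0, -0.06, 0.05], [2.25, 0, -0.06, 0.05]],
  ],
)

```text
time_s: 4.35
tool_pos: [522.8, 58.6, 52.2]
tool_rot: [[0.861, -0.003, -0.509], [0.509, -0.002, 0.861], [-0.003, -1.0, -0.0]]
force: [-1.6, -0.6, -0.9]
finger_gap: 22.9
```

>>> carry_out(
  series=[
    [[2.25, 0, -0.06, 0.05], [2.25, 0, -0.06, 0.05], [2.25, 0, -0.06, 0.05], [2.25, 0, -0.06, 0.05], [2.25, 0, -0.06, 0.05], [2.25, 0, -0.06, 0.05], [2.25, 0, -0.06, 0.05], [2.25, 0, -0.06, 0.05]],
  ],
)

```text
time_s: 5.02
tool_pos: [534.5, 63.3, 51.6]
tool_rot: [[0.991, -0.014, -0.134], [0.134, -0.005, 0.991], [-0.014, -1.0, -0.004]]
force: [-33.5, -9.9, 28.0]
finger_gap: 22.8
```

```bash
python3 - <<'E'
from plan import *
st();v=robot.sense()["tool_pos"][:2]-[547,21];print(np.hypot(*v),np.degrees(np.arctan2(v[1],v[0])))
s=robot.sense();p,d=robot.get_image("wrist");cv2.imwrite("pics/w3.png",p[:,:,::-1])
E
```

```text
t 5.02 pos [534.51  63.33  51.62] head 7.7 tilt [-0.01 -1.   -0.  ] F [-33.53  -9.89  28.03] gap 22.8
44.13880128406596 106.44226618446314
```

View pics/w3.png

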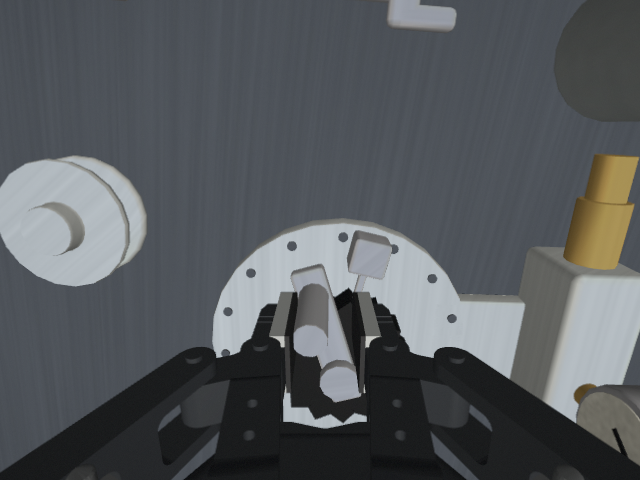

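```bash
python3 - <<'E'
from plan import *
st();s=robot.sense();print(s["effort"],s["qpos"],s["torque"],s["joint_velocities"])
p,d=robot.get_image("scene");cv2.imwrite("pics/s3.png",cv2.resize(p[170:320,240:420,::-1],None,fx=4,fy=4,interpolation=cv2.INTER_CUBIC))
p,d=robot.get_image("top");cv2.imwrite("pics/t3.png",cv2.resize(p[190:310,260:400,::-1],None,fx=5,fy=5,interpolation=cv2.INTER_CUBIC))
s=robot.sense();st();p,d=robot.get_image("wrist");P=cloud("wrist",d,s);z=P[...,2]
m=((z>70)&(z<82)&(np.hypot(P[...,0]-530,P[...,1]-60)<25));u=P[m];print(len(u),u.mean(0),u.min(0),u.max(0))
E
```

```text
t 5.07 pos [534.6   63.44  51.64] head 7.5 tilt [-0.01 -1.   -0.  ] F [-27.85  -8.61  24.84] gap 22.9
[ -2.97 -47.87  -6.69 -42.46   0.5  -10.79   0.64] [ 0.21  0.33 -0.48  1.9   0.18  0.97 -0.22] [-1.83  6.23  0.11] [ 0.01 -0.01 -0.01  0.01  0.   -0.01  0.1 ]
t 5.17 pos [534.88  63.6   51.72] head 7.8 tilt [-0.01 -1.   -0.  ] F [-26.99  -7.73  21.54] gap 23.3
2200 [528.5   66.67  76.12] [509.39  51.33  70.  ] [548.99  76.95  81.99]
```

View pics/s3.png

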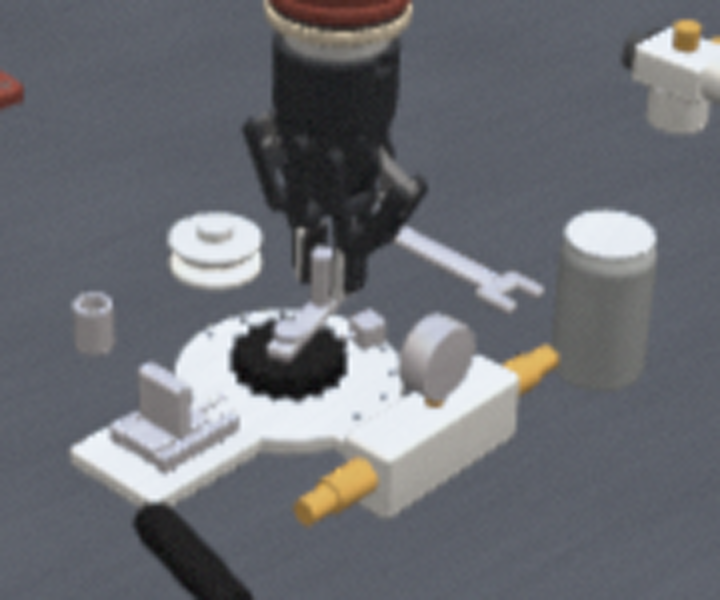

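View pics/t3.png

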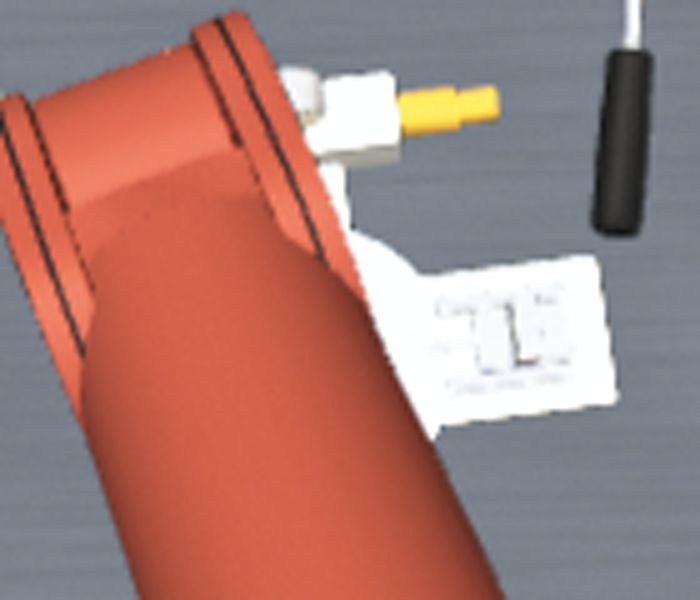

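```bash
python3 - <<'E'
from plan import *
s0=np.load("scene0_d.npy");t0=np.load("top0_d.npy")
p,d=robot.get_image("scene");Q=cloud("scene",d)
P=cloud("top",t0);z=P[...,2]
m=(z>20)&(z<36)&(np.hypot(P[...,0]-549,P[...,1]-82)<14);u=P[m];print("plunger top",len(u),u.mean(0),u.min(0),u.max(0))
Q0=cloud("scene",s0)
m=(Q0[...,2]>20)&(Q0[...,2]<36)&(np.hypot(Q0[...,0]-549,Q0[...,1]-82)<16);u=Q0[m];print("plunger sc",len(u),u.mean(0),u.min(0),u.max(0))
dark=(p.max(2)<70)&(np.hypot(Q[...,0]-540,Q[...,1]-63)<60)&(Q[...,2]>40)
v,uu=np.nonzero(dark);w=Q[dark];i=np.argsort(w[:,2])[:15]
for k in i:print(uu[k],v[k],w[k])
cv2.imwrite("pics/s4.png",cv2.resize(p[220:265,290:350,::-1],None,fx=12,fy=12,interpolation=cv2.INTER_CUBIC))
m=(p.min(2)>120)&(Q[...,2]>45)&(Q[...,2]<85)&(np.hypot(Q[...,0]-535,Q[...,1]-60)<25);w=Q[m];v,uu=np.nonzero(m)
k,l,stt,ce=cv2.connectedComponentsWithStats(m.astype(np.uint8))
for i in range(1,k):
    if stt[i,4]>8: e=Q[l==i];print(stt[i],e.mean(0),e.min(0),e.max(0))
E
```

```text
plunger top 57 [550.    78.67  29.15] [540.53  69.73  20.34] [558.75  86.72  33.4 ]
plunger sc 58 [556.31  79.68  28.8 ] [543.05  67.69  20.25] [564.08  91.5   35.79]
317 239 [524.37  60.41  57.22]
316 240 [527.28  54.63  57.89]
316 239 [524.89  56.63  58.93]
317 238 [526.28  58.7   61.76]
328 242 [558.51  67.31  62.14]
326 242 [555.56  63.27  62.29]
330 241 [558.63  73.84  62.58]
316 238 [526.09  55.54  62.89]
329 241 [558.01  71.03  63.38]
316 237 [523.95  57.33  64.13]
313 235 [512.93  56.67  65.08]
316 236 [521.79  59.13  65.37]
317 237 [527.32  57.75  65.57]
327 242 [562.08  60.74  66.46]
326 241 [557.04  61.85  66.5 ]
[318 232   5   9  27] [534.03  63.87  72.51] [526.49  57.17  58.4 ] [538.55  70.12  79.14]
```

View pics/s4.png

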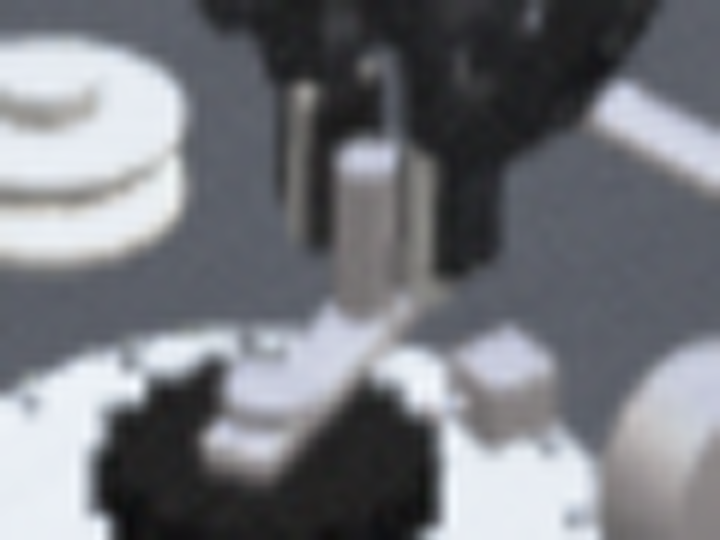

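>>> carry_out(
  series=[
    [[0, 0, 0, 0], [0, 0, 0, 0], [0, 0, 0, 0], [0, 0, 0, 0]],
  ],
)

```text
time_s: 5.6
tool_pos: [535.0, 63.7, 51.8]
tool_rot: [[0.991, -0.012, -0.137], [0.137, -0.005, 0.991], [-0.013, -1.0, -0.003]]
force: [-25.9, -8.3, 22.2]
finger_gap: 22.9
```

>>> carry_out(
  series=[
    [[-4, 0, 0, 0], [-4, 0, 0, 0], [0, -4, 0, 0], [0, -4, 0, 0], [0, 0, 0, 0], [0, 0, 0, 0]],
  ],
)

```text
time_s: 6.1
tool_pos: [530.7, 64.5, 59.8]
tool_rot: [[0.99, -0.005, -0.138], [0.138, -0.001, 0.99], [-0.005, -1.0, -0.0]]
force: [-10.5, -2.2, 1.3]
finger_gap: 22.7
```

```bash
python3 - <<'E'
from plan import *
s=robot.sense();print(s["torque"])
st();p,d=robot.get_image("wrist");cv2.imwrite("pics/w5.png",p[:,:,::-1])
p,d=robot.get_image("scene");cv2.imwrite("pics/s5.png",cv2.resize(p[195:270,280:370,::-1],None,fx=8,fy=8,interpolation=cv2.INTER_CUBIC))
st()
E
```

```text
[-0.53  2.18 -0.02]
t 6.1 pos [530.7   64.53  59.84] head 7.9 tilt [-0.01 -1.   -0.  ] F [-10.53  -2.25   1.34] gap 22.7
t 6.2 pos [530.69  64.53  59.82] head 7.9 tilt [-0.01 -1.   -0.  ] F [-10.45  -2.17   1.55] gap 23.2
```

View pics/w5.png

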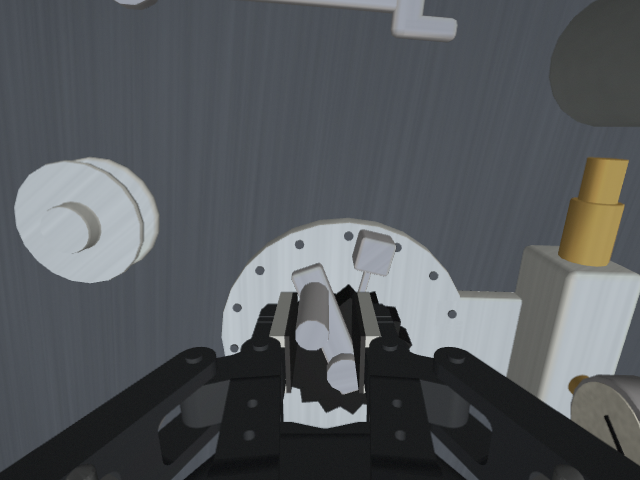

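View pics/s5.png

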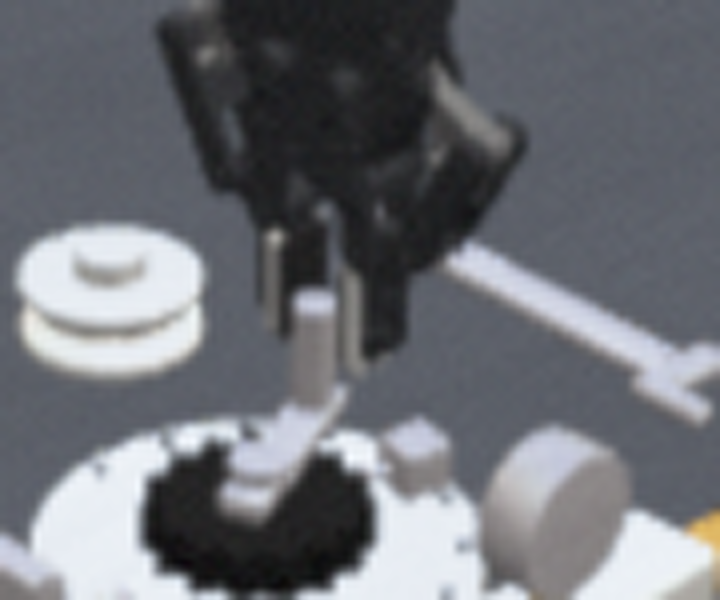

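```bash
python3 - <<'E'
from plan import *
def proj(n,X):
    m=robot.camera_model(n);c=np.c_[np.atleast_2d(X),np.ones(len(np.atleast_2d(X)))]@m["world_to_cam"].T
    a=np.c_[c[:,0]/-c[:,2],-c[:,1]/-c[:,2]];r2=(a**2).sum(1)[:,None];a=a*(1+m["k1"]*r2);return a*m["fx"]+[m["cx"],m["cy"]]
print("peg top",plane("scene",[[280+315/8-.5,195+298/8-.5]],75), "start check", plane("scene",[[240+286/4,210+90/4]],75))
for z in(50,55,60,65,70):print(z,proj("scene",[[542,64,z],[542,53,z],[542,75,z],[519,60,z]]))
print("leading tip px",280+355/8,195+372/8,"trail",280+272/8,195+330/8)
s=robot.sense();m,T=c2w("wrist",s)
p,d=robot.get_image("wrist");P=cloud("wrist",d,s)
for uv in((312,335),(312,318),(340,375),(316,275),(373,250)):print(uv,P[uv[1],uv[0]],plane("wrist",[uv],75,s))
E
```

```text
peg top [[522.6   67.77  75.  ]] start check [[513.74  50.95  75.  ]]
50 [[322.57 243.82]
 [319.25 245.29]
 [325.86 242.37]
 [315.47 240.6 ]]
55 [[322.61 242.14]
 [319.28 243.61]
 [325.91 240.69]
 [315.5  238.93]]
60 [[322.65 240.45]
 [319.31 241.91]
 [325.95 239.01]
 [315.52 237.25]]
65 [[322.69 238.76]
 [319.35 240.21]
 [326.   237.31]
 [315.55 235.57]]
70 [[322.73 237.05]
 [319.38 238.51]
 [326.04 235.62]
 [315.57 233.87]]
leading tip px 324.375 241.5 trail 314.0 236.25
(312, 335) [526.44  61.25  76.69] [[526.51  60.21  75.  ]]
(312, 318) [525.53  67.84  75.24] [[525.54  67.71  75.  ]]
(340, 375) [544.65  21.47  45.94] [[540.33  43.2   75.  ]]
(316, 275) [525.69  71.41  40.29] [[524.72  85.9   75.  ]]
(373, 250) [551.78  85.06  32.33] [[544.16  98.65  75.  ]]
```

>>> carry_out(
  series=[
    [[-3, 0, 0, -0.08], [-3, 0, 0, -0.08], [0, 0, 0, -0.08], [0, 0, 0, -0.08], [0, 0, 0, 0], [0, 0, 0, 0]],
  ],
)

```text
time_s: 6.75
tool_pos: [527.8, 64.1, 60.9]
tool_rot: [[0.898, 0.001, -0.44], [0.44, 0.0, 0.898], [0.001, -1.0, -0.0]]
force: [-0.4, 0.2, 0.1]
finger_gap: 22.9
```

```bash
python3 - <<'E'
from plan import *
s=robot.sense();st();p,d=robot.get_image("wrist");cv2.imwrite("pics/w6.png",p[:,:,::-1]);np.save("w6d.npy",d)
P=cloud("wrist",d,s)
m=((P[...,2]>73)&(P[...,2]<79)&(p.min(2)>110)&(np.hypot(P[...,0]-525,P[...,1]-63)<16));v,u=np.nonzero(m);print(len(u),np.median(P[m],0),u.min(),u.max(),v.min(),v.max())
E
```

```text
t 6.75 pos [527.81  64.11  60.94] head 26.1 tilt [ 0. -1. -0.] F [-0.43  0.23  0.1 ] gap 22.9
806 [524.73  60.65  76.78] 296 330 317 347
```

View pics/w6.png

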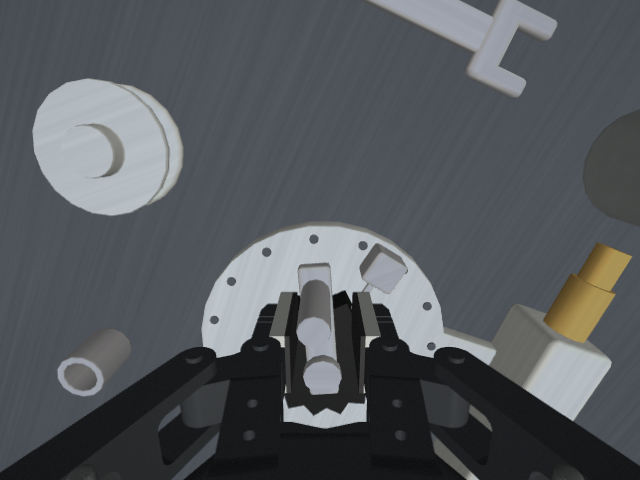

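>>> carry_out(
  series=[
    [[2.25, 3, -0.06, 0.05], [2.25, 2, -0.06, 0.05], [2.25, 0, -0.06, 0.05], [0, 0, 0, 0]],
  ],
)

```text
time_s: 7.13
tool_pos: [530.8, 65.0, 54.7]
tool_rot: [[0.955, -0.006, -0.297], [0.297, -0.003, 0.955], [-0.007, -1.0, -0.001]]
force: [-11.1, -4.4, 8.0]
finger_gap: 23.0
```

```bash
python3 - <<'E'
from plan import *
s=robot.sense();st();print(s["torque"]);p,d=robot.get_image("wrist");cv2.imwrite("pics/w7.png",p[:,:,::-1])
P=cloud("wrist",d,s)
m=((P[...,2]>73)&(P[...,2]<79)&(p.min(2)>110)&(np.hypot(P[...,0]-525,P[...,1]-63)<16));v,u=np.nonzero(m);print(len(u),np.median(P[m],0),u.min(),u.max(),v.min(),v.max())
E
```

```text
t 7.13 pos [530.79  65.04  54.72] head 17.3 tilt [-0.01 -1.   -0.  ] F [-11.07  -4.37   8.03] gap 23.0
[-1.04  2.56  0.06]
865 [526.87  61.94  76.74] 295 329 325 356
```

View pics/w7.png

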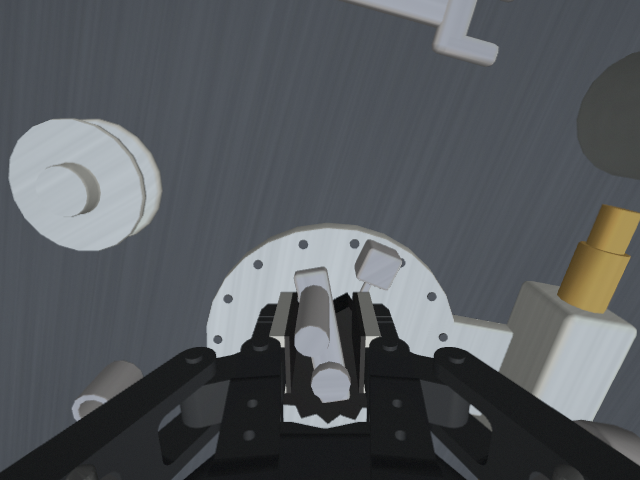

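>>> carry_out(
  series=[
    [[2.25, -4, -0.06, 0.03], [2.25, 0, -0.06, 0.03], [0, 0, 0, 0]],
  ],
)

```text
time_s: 7.43
tool_pos: [532.1, 65.5, 56.9]
tool_rot: [[0.971, -0.012, -0.24], [0.24, -0.004, 0.971], [-0.013, -1.0, -0.001]]
force: [-17.9, -5.9, 3.2]
finger_gap: 23.0
```

```bash
python3 - <<'E'
from plan import *
s=robot.sense();st();print(s["torque"]);p,d=robot.get_image("wrist");cv2.imwrite("pics/w8.png",p[:,:,::-1])
P=cloud("wrist",d,s)
m=((P[...,2]>73)&(P[...,2]<79)&(p.min(2)>110)&(np.hypot(P[...,0]-527,P[...,1]-63)<16));v,u=np.nonzero(m);print(len(u),np.median(P[m],0),u.min(),u.max(),v.min(),v.max())
p,d=robot.get_image("scene");cv2.imwrite("pics/s8.png",cv2.resize(p[130:280,240:420,::-1],None,fx=4.4,fy=4,interpolation=cv2.INTER_CUBIC))
E
```

```text
t 7.43 pos [532.08  65.49  56.9 ] head 13.9 tilt [-0.01 -1.   -0.  ] F [-17.87  -5.91   3.17] gap 23.0
[-1.31  3.82 -0.01]
837 [527.87  62.22  76.73] 295 328 323 353
```

View pics/s8.png

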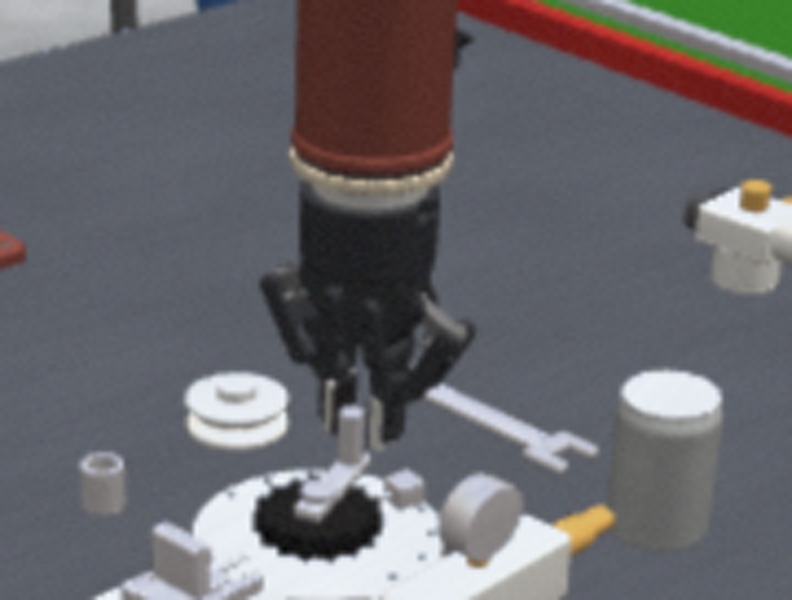

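View pics/w8.png

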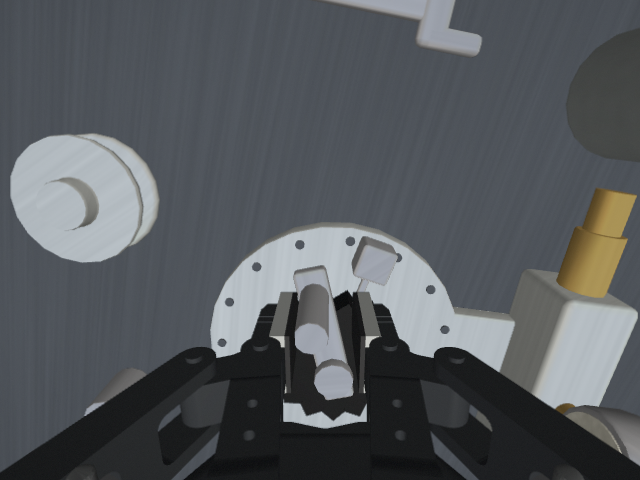

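Force builds up well above the 3–5 N expected. I'll lift clear of the peg at this same place, to see whether the resistance comes from the peg at all.

>>> carry_out(
  series=[
    [[-6, 0, 0, 0], [0, -14, 0, 0], [0, -14, 0, 0], [6, 0, 0, 0], [4, 0, 0, 0], [0, 0, 0, 0], [0, 0, 0, 0]],
  ],
)

```text
time_s: 8.12
tool_pos: [541.5, 68.7, 86.6]
tool_rot: [[0.97, -0.001, -0.245], [0.245, 0.0, 0.97], [-0.001, -1.0, 0.001]]
force: [-0.3, 0.1, 0.4]
finger_gap: 23.2
```

```bash
python3 - <<'E'
from plan import *
s=robot.sense();st();print(s["torque"]);p,d=robot.get_image("wrist");cv2.imwrite("pics/w9.png",p[:,:,::-1])
P=cloud("wrist",d,s)
m=((P[...,2]>73)&(P[...,2]<79)&(p.min(2)>110)&(np.hypot(P[...,0]-527,P[...,1]-63)<16));v,u=np.nonzero(m);print(len(u),np.median(P[m],0),u.min(),u.max(),v.min(),v.max())
# fingertip pads in tool frame
R=s["tool_rot"];t=(P-s["tool_pos"])@R
for uv in((278,296),(284,300),(370,300),(377,300),(270,330),(385,330),(262,315),(392,315)):print(uv,p[uv[1],uv[0]],t[uv[1],uv[0]])
E
```

```text
t 8.12 pos [541.5   68.71  86.58] head 14.2 tilt [-0. -1.  0.] F [-0.32  0.1   0.36] gap 23.2
[ 0.01 -0.03 -0.06]
62 [520.47  62.68  76.62] 271 299 294 311
(278, 296) [158 164 173] [-21.15  10.1    1.06]
(284, 300) [98 99 96] [-15.61 -13.71  10.88]
(370, 300) [98 99 96] [ 17.79 -13.86  10.96]
(377, 300) [180 188 194] [ 34.1   73.21 -32.31]
(270, 330) [76 77 75] [-17.96 -35.75  10.83]
(385, 330) [26 26 26] [ 21.43 -29.18   6.92]
(262, 315) [27 28 28] [-23.46 -19.16   7.33]
(392, 315) [180 187 193] [ 44.09  71.62 -42.29]
```

View pics/w9.png

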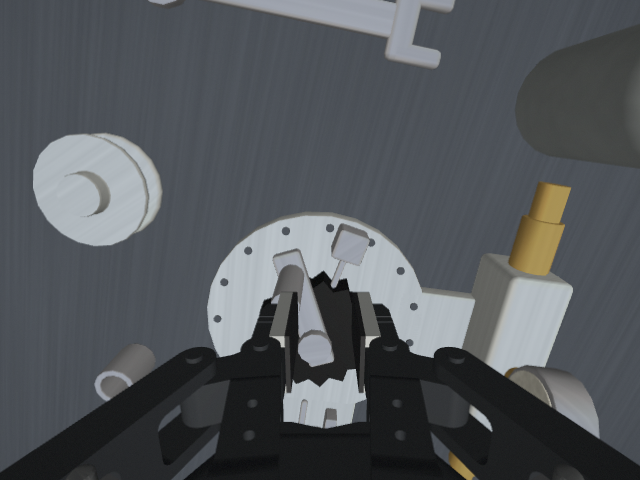

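```bash
python3 - <<'E'
from plan import *
def S(pos,head):
    h=np.radians(head);return dict(tool_pos=np.array(pos,float),tool_rot=np.array([[np.cos(h),0,-np.sin(h)],[np.sin(h),0,np.cos(h)],[0,-1,0]]))
for nm,pos,head in(("w3",(534.5,63.3,51.6),7.7),("w5",(530.7,64.5,59.8),7.9),("w6",(527.8,64.1,60.9),26.1),("w7",(530.8,65,54.7),17.3),("w8",(532.1,65.5,56.9),13.9),("w9",(541.5,68.7,86.6),14.2),("w1",(509,43.2,179),53.7)):
    i=cv2.imread(f"pics/{nm}.png")[:,:,::-1];s=S(pos,head)
    g=cv2.cvtColor(i,cv2.COLOR_RGB2GRAY)
    # dots: dark small blobs on the base
    W=plane("wrist",np.array([[u,v] for v in range(480) for u in range(640)]),12,s)[:,:2].reshape(480,640,2)
    rr=np.hypot(W[...,0]-547,W[...,1]-21)
    m=((g<140)&(rr>58)&(rr<70)).astype(np.uint8)
    k,l,st_,ce=cv2.connectedComponentsWithStats(m)
    out=[]
    for j in range(1,k):
        if 15<st_[j,4]<150:
            q=plane("wrist",[ce[j]],12,s)[0];out.append((ce[j].round(0).tolist(),round(np.hypot(*(q[:2]-[547,21])),1),round(np.degrees(np.arctan2(q[1]-21,q[0]-547)),1)))
    print(nm,out)
E
```

```text
w3 [([343.0, 237.0], np.float64(64.1), np.float64(95.2)), ([292.0, 246.0], np.float64(63.8), np.float64(119.6)), ([250.0, 273.0], np.float64(63.7), np.float64(144.1)), ([432.0, 278.0], np.float64(65.4), np.float64(46.5)), ([228.0, 311.0], np.float64(63.8), np.float64(168.3)), ([451.0, 318.0], np.float64(66.2), np.float64(22.4))]
w5 [([348.0, 236.0], np.float64(64.0), np.float64(95.5)), ([299.0, 244.0], np.float64(63.9), np.float64(119.9)), ([259.0, 270.0], np.float64(63.9), np.float64(144.3)), ([433.0, 275.0], np.float64(65.1), np.float64(46.9)), ([237.0, 307.0], np.float64(64.0), np.float64(168.8)), ([452.0, 314.0], np.float64(65.9), np.float64(22.7)), ([234.0, 348.0], np.float64(64.4), np.float64(-167.0))]
w6 [([313.0, 239.0], np.float64(63.9), np.float64(119.9)), ([363.0, 245.0], np.float64(64.2), np.float64(95.4)), ([266.0, 252.0], np.float64(63.8), np.float64(144.5)), ([231.0, 281.0], np.float64(64.1), np.float64(168.9)), ([427.0, 306.0], np.float64(65.3), np.float64(47.0)), ([214.0, 319.0], np.float64(64.5), np.float64(-166.7)), ([431.0, 346.0], np.float64(65.7), np.float64(23.
[... 961 characters left out ...]
], np.float64(65.0), np.float64(47.1)), ([224.0, 282.0], np.float64(64.2), np.float64(168.9)), ([413.0, 306.0], np.float64(65.4), np.float64(23.1)), ([217.0, 318.0], np.float64(64.6), np.float64(-166.8)), ([288.0, 390.0], np.float64(59.4), np.float64(-94.7))]
w1 [([330.0, 194.0], np.float64(64.0), np.float64(143.6)), ([299.0, 201.0], np.float64(63.5), np.float64(168.0)), ([361.0, 200.0], np.float64(64.4), np.float64(119.1)), ([274.0, 219.0], np.float64(63.6), np.float64(-167.6)), ([386.0, 218.0], np.float64(64.8), np.float64(94.8)), ([390.0, 226.0], np.float64(64.0), np.float64(88.1)), ([402.0, 272.0], np.float64(65.9), np.float64(47.3)), ([391.0, 298.0], np.float64(66.2), np.float64(23.8))]
```

```bash
python3 - <<'E'
import cv2,numpy as np
a=[cv2.resize(cv2.imread(f"pics/{n}.png")[230:400,200:400],None,fx=2,fy=1.75*1,interpolation=cv2.INTER_CUBIC) for n in("w3","w6","w8","w9")]
cv2.imwrite("pics/cmp.png",np.vstack([np.hstack(a[:2]),np.hstack(a[2:])]))
E
```

```text
(no output)
```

View pics/cmp.png

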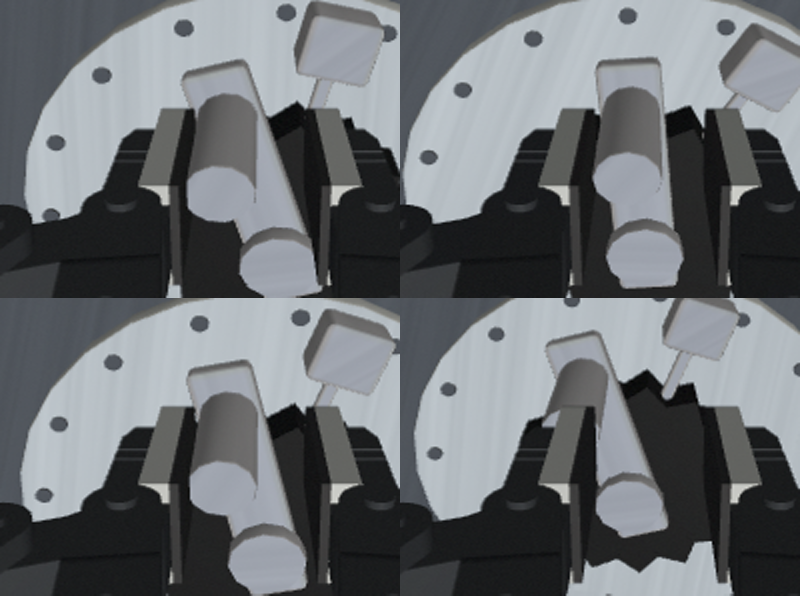

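```bash
python3 - <<'E'
from plan import *
def S(pos,head):
    h=np.radians(head);return dict(tool_pos=np.array(pos,float),tool_rot=np.array([[np.cos(h),0,-np.sin(h)],[np.sin(h),0,np.cos(h)],[0,-1,0]]))
for nm,pos,head,uv in(("w3",(534.5,63.3,51.6),7.7,(308.5,269)),("w6",(527.8,64.1,60.9),26.1,(314,269)),("w8",(532.1,65.5,56.9),13.9,(310,270)),("w9",(541.5,68.7,86.6),14.2,(287.5,253))):
    q=plane("wrist",[uv],38,S(pos,head))[0,:2]-[547,21];print(nm,np.hypot(*q),np.degrees(np.arctan2(q[1],q[0])))
E
```

```text
w3 58.21671444767058 111.51927545261803
w6 56.48251679347909 119.38357150473159
w8 58.055804225475036 114.32176079245987
w9 57.74607672622015 118.10925651061626
```

```bash
python3 - <<'E'
from plan import *
plan(526.3,61.3,86,27,3)
E
```

```text
[[-5.4, 0.2, -1.2, -0.075], [-5.5, 0.2, -0.7, -0.074], [-5.6, 0.1, -0.3, -0.075]]
end [526.27  61.32  86.03] 27.024489471293027
```

>>> carry_out(
  series=[
    [[-5.5, 0, -1.2, -0.075], [-5.5, 0, -0.7, -0.075], [-5.5, 0, -0.3, -0.075], [0, 0, 0, 0], [0, 13, 0, 0], [0, 13, 0, 0], [0, 13, 0, 0], [0, 0, 0, 0]],
  ],
)

```text
time_s: 8.83
tool_pos: [524.6, 61.0, 45.1]
tool_rot: [[0.891, -0.005, -0.455], [0.455, -0.0, 0.891], [-0.004, -1.0, 0.002]]
force: [-1.0, 0.1, 0.1]
finger_gap: 23.0
```

>>> carry_out(
  series=[
    [[2.5, 0, 0, 0.04], [2.5, 0, 0, 0.04]],
  ],
)

```text
time_s: 9.0
tool_pos: [529.7, 63.0, 47.3]
tool_rot: [[0.925, -0.004, -0.381], [0.381, -0.001, 0.925], [-0.004, -1.0, 0.001]]
force: [-7.1, -3.1, -0.0]
finger_gap: 22.9
```

>>> carry_out(
  series=[
    [[2.5, 0, 0, 0.04], [2.5, 0, 0, 0.04]],
  ],
)

```text
time_s: 9.17
tool_pos: [531.6, 63.6, 46.8]
tool_rot: [[0.952, -0.01, -0.305], [0.305, -0.003, 0.952], [-0.01, -1.0, -0.0]]
force: [-19.5, -6.3, 11.5]
finger_gap: 23.0
```

>>> carry_out(
  series=[
    [[2.5, 0, 0, 0.04], [2.5, 0, 0, 0.04]],
  ],
)

```text
time_s: 9.33
tool_pos: [533.7, 64.2, 46.5]
tool_rot: [[0.974, -0.015, -0.227], [0.227, -0.005, 0.974], [-0.016, -1.0, -0.002]]
force: [-31.9, -9.2, 22.4]
finger_gap: 23.3
```

```bash
python3 - <<'E'
from plan import *
s=robot.sense();st();print(s["torque"]);p,d=robot.get_image("wrist");cv2.imwrite("pics/w10.png",p[:,:,::-1]);st()
p,d=robot.get_image("top");cv2.imwrite("pics/t10.png",p[100:400,150:550,::-1].repeat(2,0).repeat(2,1)[:600,:800])
E
```

```text
t 9.33 pos [533.73  64.2   46.45] head 13.1 tilt [-0.02 -1.   -0.  ] F [-31.95  -9.23  22.37] gap 23.3
[-2.02  6.84  0.08]
t 9.38 pos [533.83  64.2   46.49] head 13.0 tilt [-0.02 -1.   -0.  ] F [-26.15  -7.97  19.63] gap 23.2
```

View pics/w10.png

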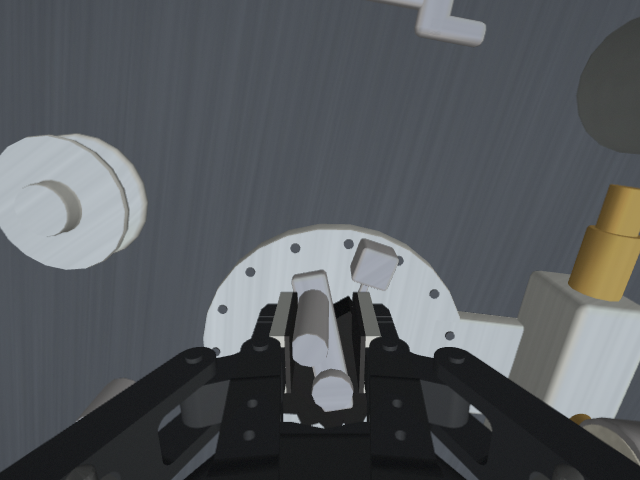

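View pics/t10.png

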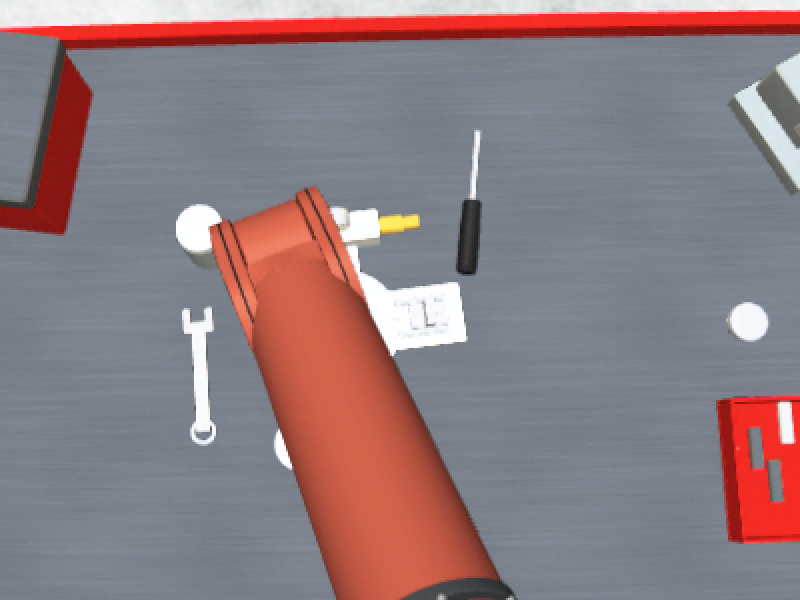

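```bash
python3 - <<'E'
from plan import *
s=robot.sense();p,d=robot.get_image("wrist");P=cloud("wrist",d,s);t=(P-s["tool_pos"])@s["tool_rot"]
m=(d>0)&(d<160)
for lo in range(-120,20,10):
    k=m&(t[...,1]>lo)&(t[...,1]<=lo+10)
    if k.any():print("y",lo,"x",t[k][:,0].min(),t[k][:,0].max(),"z",t[k][:,2].min(),t[k][:,2].max(), k.sum())
g=(P[...,2]>48)&(P[...,0]>600)&(P[...,0]<720);print("gauge",g.sum(),P[g].min(0) if g.any() else 0,P[g].max(0) if g.any() else 0)
print(s["tool_pos"])
E
```

```text
y -100 x -62.54726395049379 61.0078448445956 z 10.337200033198764 21.104667741934506 4891
y -90 x -63.640007243287926 62.611442266778695 z -1.491403304911507 18.279509457763247 17192
y -80 x -58.963543871503525 58.227099374229724 z -12.612421767673121 18.230600377598766 13386
y -70 x -53.108344715801834 53.59687933232084 z -13.09860300044946 17.81091375347645 7414
y -60 x -48.61079022722786 48.05329258859297 z -12.817576522348535 14.547226140836084 9508
y -50 x -42.81302913074784 113.73574533487309 z -40.226830270163504 14.094777254384733 2505
y -40 x -25.01322209554563 121.62283207482679 z -43.47357877232714 11.866412719266592 3058
y -30 x -25.105830358702423 129.96165266688263 z -46.72935990516957 11.617524358432075 2646
y -20 x -25.057545989745552 113.85221646995385 z -48.2296080979032 11.557904203324288 1413
y -10 x -23.139147179903752 136.850518524969 z -12.513754439240833 11.724167306998522 1919
y 0 x -11.300156895605639 136.74389969798776 z 1.9778769812871888 105.76034288973243 2279
y 10 x -134.73342719640007 136.56212511198066 z 34.272456821474506 113.33625926167429 3433
gauge 4340 [641.73  36.27  48.  ] [678.55  93.26  88.62]
[533.95  64.3   46.54]
```

>>> carry_out(
  series=[
    [[2.5, 0, 0, 0.04], [2.5, 0, 0, 0.04], [0, 0, 0, 0]],
  ],
)

```text
time_s: 9.73
tool_pos: [536.3, 64.9, 46.2]
tool_rot: [[0.989, -0.02, -0.148], [0.148, -0.006, 0.989], [-0.02, -1.0, -0.003]]
force: [-36.5, -9.4, 27.4]
finger_gap: 23.2
```

>>> carry_out(
  series=[
    [[2.5, 0, 0, 0.04], [0, 0, 0, 0]],
  ],
)

```text
time_s: 9.9
tool_pos: [545.7, 67.8, 47.3]
tool_rot: [[0.994, -0.004, -0.11], [0.11, -0.001, 0.994], [-0.005, -1.0, -0.0]]
force: [0.1, 0.2, -0.6]
finger_gap: 23.1
```

```bash
cat >> plan.py <<'E'
def arm(name):
    s=robot.sense();st();p,d=robot.get_image("wrist");cv2.imwrite(f"pics/{name}.png",p[:,:,::-1])
    P=cloud("wrist",d,s);R=np.hypot(P[...,0]-547,P[...,1]-21);m=(P[...,2]>35)&(P[...,2]<42)&(R>50)&(R<62)&(p.min(2)>110)
    k,l,a,c=cv2.connectedComponentsWithStats(m.astype(np.uint8))
    for i in range(1,k):
        if a[i,4]>25:q=np.median(P[l==i],0);print("arm nose?",c[i],q,np.degrees(np.arctan2(q[1]-21,q[0]-547)),a[i,4])
E
python3 -c "
from plan import *
arm('w11')"
```

```text
t 9.9 pos [545.74  67.78  47.33] head 6.3 tilt [-0. -1. -0.] F [ 0.07  0.22 -0.55] gap 23.1
arm nose? [314.17 283.77] [540.4   75.51  39.59] 96.90760591858655 626
```

View pics/w11.png

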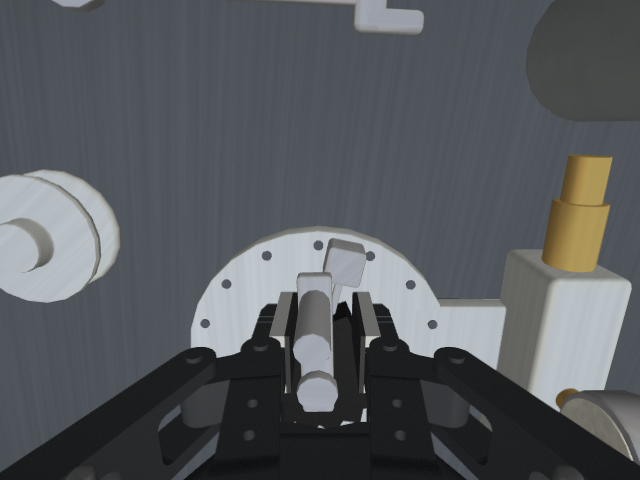

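>>> carry_out(
  series=[
    [[2.25, 0, -0.4, 0.05], [2.25, 0, -0.4, 0.05], [2.25, 0, -0.4, 0.05], [2.25, 0, -0.4, 0.05], [2.25, 0, -0.1, 0.05], [0, 0, 0, 0]],
  ],
)

```text
time_s: 10.45
tool_pos: [552.7, 66.8, 46.9]
tool_rot: [[0.99, -0.014, 0.139], [-0.139, -0.002, 0.99], [-0.014, -1.0, -0.004]]
force: [-27.6, -0.8, 19.0]
finger_gap: 23.2
```

>>> carry_out(
  series=[
    [[2.25, 0, -0.1, 0.05], [2.25, 0, -0.1, 0.05], [0, 0, 0, 0]],
  ],
)

```text
time_s: 10.7
tool_pos: [554.8, 66.2, 46.6]
tool_rot: [[0.972, -0.018, 0.236], [-0.236, -0.002, 0.972], [-0.017, -1.0, -0.007]]
force: [-37.2, -0.1, 26.0]
finger_gap: 23.4
```

>>> carry_out(
  series=[
    [[2.25, 0, -0.1, 0.04], [0, 0, 0, 0]],
  ],
)

```text
time_s: 10.87
tool_pos: [562.8, 65.9, 47.3]
tool_rot: [[0.962, -0.006, 0.274], [-0.274, -0.0, 0.962], [-0.005, -1.0, -0.002]]
force: [1.2, 0.2, -0.8]
finger_gap: 23.0
```

>>> carry_out(
  series=[
    [[2.25, 0, -0.5, 0.06], [2.25, 0, -0.5, 0.06], [2.25, 0, -0.5, 0.05], [2.25, 0, -0.4, 0.05], [2.25, 0, -0.1, 0.05], [2.25, 0, -0.1, 0.05], [0, 0, 0, 0]],
  ],
)

```text
time_s: 11.45
tool_pos: [570.8, 61.1, 47.0]
tool_rot: [[0.827, -0.013, 0.562], [-0.562, 0.002, 0.827], [-0.012, -1.0, -0.006]]
force: [-26.6, 7.5, 15.7]
finger_gap: 23.5
```

```bash
python3 -c "
from plan import *
arm('w12')"
```

```text
t 11.45 pos [570.8   61.07  46.99] head -34.2 tilt [-0.01 -1.   -0.01] F [-26.58   7.51  15.68] gap 23.5
arm nose? [310.73 285.04] [570.55  70.96  39.54] 64.76228614034211 586
```

>>> carry_out(
  series=[
    [[2.25, 0, -0.1, 0.03], [2.25, 0, -0.1, 0.03], [0, 0, 0, 0]],
  ],
)

```text
time_s: 11.75
tool_pos: [572.4, 60.0, 46.8]
tool_rot: [[0.793, -0.017, 0.608], [-0.608, 0.003, 0.794], [-0.015, -1.0, -0.008]]
force: [-35.0, 11.0, 22.0]
finger_gap: 23.3
```

>>> carry_out(
  series=[
    [[2, 0, -0.1, 0.02], [0, 0, 0, 0]],
  ],
)

```text
time_s: 11.92
tool_pos: [573.3, 59.5, 46.7]
tool_rot: [[0.782, -0.018, 0.623], [-0.623, 0.004, 0.782], [-0.016, -1.0, -0.008]]
force: [-37.7, 13.9, 24.2]
finger_gap: 23.1
```

```bash
python3 -c "
from plan import *
arm('w13')"
```

```text
t 11.92 pos [573.31  59.47  46.74] head -38.5 tilt [-0.02 -1.   -0.01] F [-37.74  13.9   24.16] gap 23.1
arm nose? [310.17 285.41] [573.56  69.45  39.52] 61.26621897313307 574
```

View pics/w13.png

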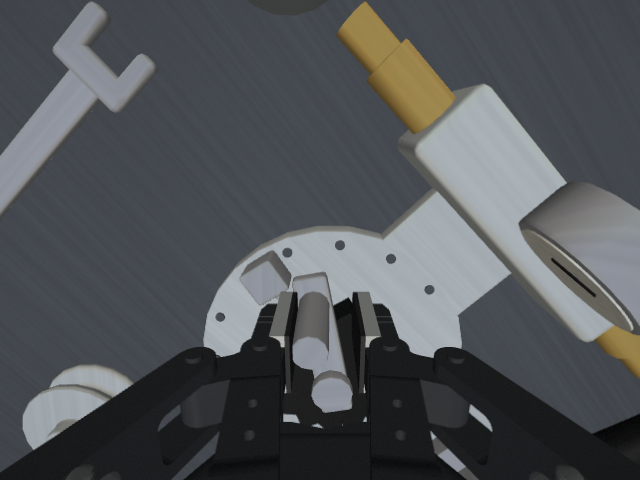

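>>> carry_out(
  series=[
    [[1.5, 0, -0.1, 0.02], [0, 0, 0, 0]],
  ],
)

```text
time_s: 12.13
tool_pos: [574.1, 59.0, 46.7]
tool_rot: [[0.77, -0.019, 0.638], [-0.638, 0.004, 0.77], [-0.017, -1.0, -0.009]]
force: [-38.5, 14.4, 24.4]
finger_gap: 23.0
```

>>> carry_out(
  series=[
    [[1.2, 0, 0, 0], [0, 0, 0, 0]],
  ],
)

```text
time_s: 12.3
tool_pos: [574.7, 58.8, 46.7]
tool_rot: [[0.771, -0.019, 0.637], [-0.637, 0.004, 0.771], [-0.018, -1.0, -0.009]]
force: [-40.6, 15.4, 25.3]
finger_gap: 23.3
```

>>> carry_out(
  series=[
    [[1.2, 0, 0, 0], [0, 0, 0, 0]],
  ],
)

```text
time_s: 12.47
tool_pos: [575.3, 58.5, 46.7]
tool_rot: [[0.771, -0.02, 0.637], [-0.637, 0.005, 0.771], [-0.018, -1.0, -0.009]]
force: [-42.3, 17.1, 25.7]
finger_gap: 23.0
```

>>> carry_out(
  series=[
    [[0.8, 0, 0, 0], [0, 0, 0, 0]],
  ],
)

```text
time_s: 12.63
tool_pos: [582.4, 54.5, 47.4]
tool_rot: [[0.77, -0.006, 0.638], [-0.638, 0.002, 0.77], [-0.006, -1.0, -0.002]]
force: [-2.4, 1.7, -3.4]
finger_gap: 23.1
```

```bash
python3 -c "
from plan import *
arm('w14')"
```

```text
t 12.63 pos [582.42  54.49  47.42] head -39.7 tilt [-0.01 -1.   -0.  ] F [-2.44  1.68 -3.43] gap 23.1
arm nose? [314.66 287.36] [583.77  62.54  39.56] 48.479563087879185 598
```

>>> carry_out(
  series=[
    [[-2, 0, 0, 0], [-2, 0, 0, 0], [0, 0, 0, 0], [0, -15, 0, 0], [0, -20, 0, 0], [0, -20, 0, 0], [0, -20, 0, 0], [0, -10, 0, 0]],
  ],
)

```text
time_s: 13.35
tool_pos: [584.6, 52.7, 136.2]
tool_rot: [[0.766, 0.004, 0.642], [-0.642, 0.0, 0.766], [0.003, -1.0, 0.003]]
force: [0.4, 0.5, 0.4]
finger_gap: 23.1
```

```bash
python3 -c "
from plan import *
arm('w15')"
```

```text
t 13.35 pos [584.58  52.73 136.22] head -40.0 tilt [ 0. -1.  0.] F [0.43 0.48 0.39] gap 23.1
arm nose? [313.86 232.79] [584.12  62.29  39.42] 48.04372389807872 288
```

View pics/w15.png

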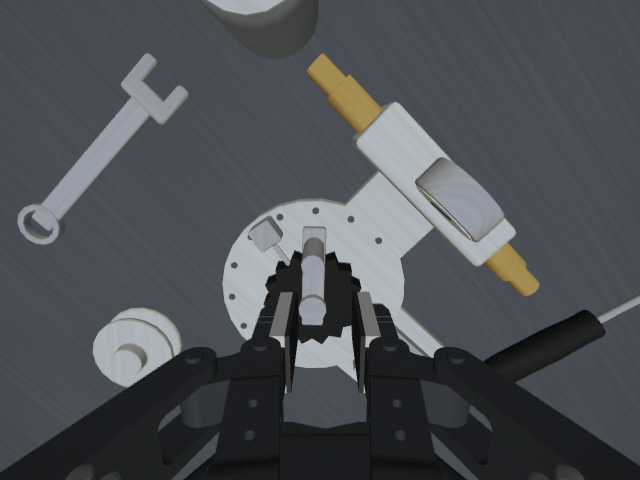

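```bash
python3 -c "
from plan import *
plan(561,-114,136,5.9,8)"
```

```text
[[11.1, 0.2, -17.9, -0.1], [9.2, 0.1, -19.0, -0.1], [7.3, 0.2, -19.7, -0.1], [5.3, 0.1, -20.4, -0.1], [3.3, 0.2, -20.9, -0.1], [1.1, 0.1, -21.0, -0.1], [-0.9, 0.2, -21.1, -0.101], [-3.1, 0.2, -20.8, -0.1]]
end [ 561.02 -114.01  135.95] 5.919485251854691
```

>>> carry_out(
  series=[
    [[11, 0, -18, -0.1], [9, 0, -19, -0.1], [7.5, 0, -19.5, -0.1], [5.5, 0, -20.5, -0.1], [3.5, 0, -21, -0.1], [1, 0, -21, -0.1], [-1, 0, -21, -0.1], [-3, 0, -21, -0.1]],
  ],
  claw=0,
)

```text
time_s: 14.07
tool_pos: [558.6, -115.4, 132.4]
tool_rot: [[0.994, -0.001, -0.107], [0.107, -0.0, 0.994], [-0.001, -1.0, -0.0]]
force: [0.2, -0.7, -0.3]
finger_gap: -0.3
```

>>> carry_out(
  series=[
    [[0, 0, 0, 0], [0, 0, 0, 0], [0, 0, 0, 0]],
  ],
)

```text
time_s: 14.32
tool_pos: [559.0, -113.7, 132.7]
tool_rot: [[0.995, -0.0, -0.101], [0.101, 0.001, 0.995], [-0.0, -1.0, 0.001]]
force: [1.0, 0.0, -1.0]
finger_gap: 0.1
```

```bash
python3 - <<'E'
from plan import *
st();s=robot.sense();p,d=robot.get_image("wrist");cv2.imwrite("pics/w16.png",p[:,:,::-1])
P=cloud("wrist",d,s);m=(P[...,2]>52)&(P[...,2]<66)&(np.hypot(P[...,0]-558,P[...,1]+85)<28);q=P[m];print(len(q))
if len(q):print(q.mean(0),q.min(0),q.max(0)); v=q[:,:2]-[547,21];u=v@np.array([.103,-.995]);w=v@np.array([.995,.103]);print(np.percentile(u,[2,50,98]),np.percentile(w,[2,50,98]))
E
```

```text
t 14.32 pos [ 558.98 -113.66  132.7 ] head 5.8 tilt [-0. -1.  0.] F [ 1.    0.01 -0.97] gap 0.1
1238
[558.55 -82.94  60.91] [541.65 -91.34  52.03] [575.83 -76.17  63.87]
[ 99.49 104.44 110.9 ] [-15.09   0.88  16.89]
```

View pics/w16.png

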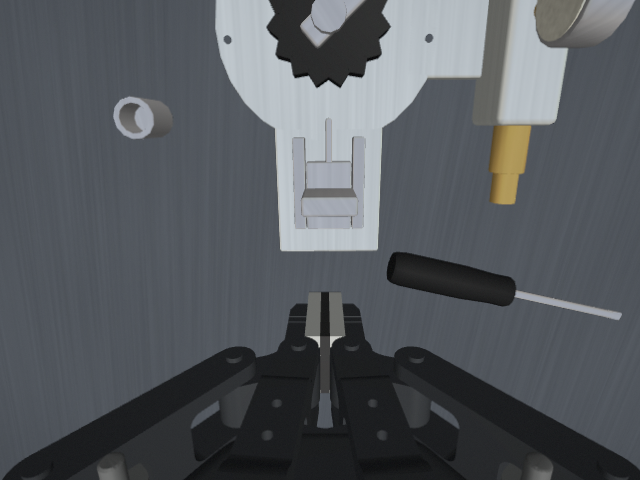

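>>> carry_out(
  series=[
    [[2.5, 15, 0, 0], [0, 18, 0, 0], [0, 18, 0, 0], [0, 18, 0, 0], [0, 15, 0, 0], [0, 8, 0, 0], [0, 0, 0, 0], [0, 0, 0, 0]],
  ],
)

```text
time_s: 15.03
tool_pos: [561.7, -113.0, 41.4]
tool_rot: [[0.995, -0.0, -0.103], [0.103, 0.0, 0.995], [-0.0, -1.0, 0.0]]
force: [-0.0, -0.3, 1.2]
finger_gap: 0.3
```

>>> carry_out(
  series=[
    [[0, 0, 4, 0], [0, 0, 4, 0], [0, 0, 4, 0], [0, 0, 3, 0], [0, 0, 3, 0], [0, 0, 0, 0]],
  ],
)

```text
time_s: 15.53
tool_pos: [560.0, -95.3, 41.8]
tool_rot: [[0.995, 0.001, -0.103], [0.103, -0.0, 0.995], [0.001, -1.0, -0.0]]
force: [-0.3, 1.0, -0.8]
finger_gap: 0.1
```

>>> carry_out(
  series=[
    [[0, 0, 3, 0], [0, 0, 3, 0], [0, 0, 3, 0]],
  ],
)

```text
time_s: 15.78
tool_pos: [558.8, -87.0, 41.4]
tool_rot: [[0.995, 0.0, -0.102], [0.102, -0.0, 0.995], [0.0, -1.0, -0.0]]
force: [0.7, -2.7, 1.5]
finger_gap: -0.1
```

```bash
python3 - <<'E'
from plan import *
st();p,d=robot.get_image("wrist");cv2.imwrite("pics/w17.png",p[:,:,::-1])
E
```

```text
t 15.78 pos [558.81 -86.99  41.42] head 5.9 tilt [ 0. -1. -0.] F [ 0.72 -2.71  1.48] gap -0.1
```

View pics/w17.png

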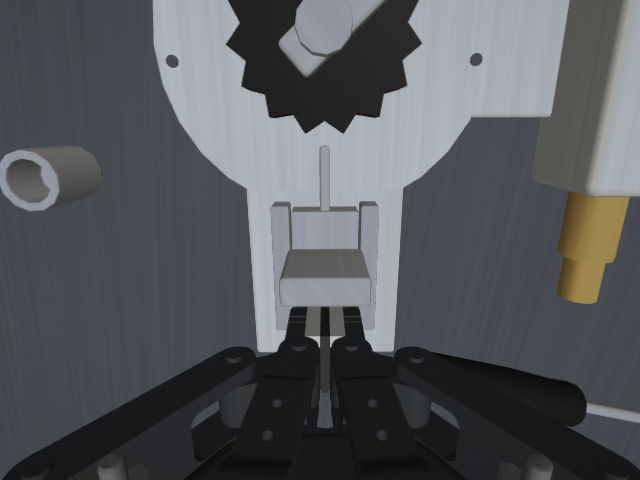

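>>> carry_out(
  series=[
    [[0, 0, 2.5, 0], [0, 0, 2.5, 0], [0, 0, 2, 0], [0, 0, 1.5, 0], [0, 0, 0, 0]],
  ],
)

```text
time_s: 16.25
tool_pos: [557.8, -78.3, 41.3]
tool_rot: [[0.995, -0.0, -0.103], [0.103, -0.0, 0.995], [-0.0, -1.0, -0.0]]
force: [0.0, -2.4, 1.1]
finger_gap: -0.3
```

>>> carry_out(
  series=[
    [[0, 0, 1, 0], [0, 0, 1, 0], [0, 0, 0, 0]],
  ],
)

```text
time_s: 16.5
tool_pos: [557.8, -78.2, 41.4]
tool_rot: [[0.995, 0.0, -0.101], [0.101, -0.002, 0.995], [0.0, -1.0, -0.002]]
force: [1.7, -7.9, 0.5]
finger_gap: -0.0
```

>>> carry_out(
  series=[
    [[0, 0, 1.5, 0], [0, 0, 1, 0], [0, 0, 0, 0]],
  ],
)

```text
time_s: 16.75
tool_pos: [557.8, -78.1, 41.5]
tool_rot: [[0.995, 0.001, -0.1], [0.1, -0.004, 0.995], [0.001, -1.0, -0.004]]
force: [2.4, -14.3, -0.0]
finger_gap: -0.0
```

```bash
python3 - <<'E'
from plan import *
st();p,d=robot.get_image("wrist");cv2.imwrite("pics/w18.png",p[:,:,::-1])
E
```

```text
t 16.75 pos [557.76 -78.15  41.48] head 5.7 tilt [ 0. -1. -0.] F [  2.41 -14.34  -0.01] gap -0.0
```

View pics/w18.png

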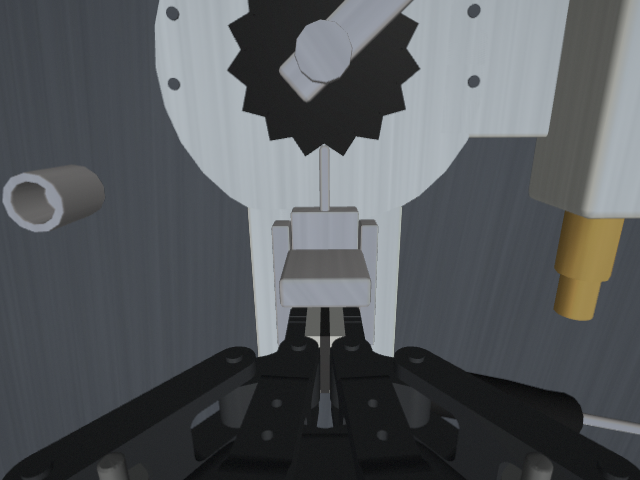

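>>> carry_out(
  series=[
    [[0, 0, -5, 0], [0, 0, -8, 0], [0, 0, -8, 0], [0, -10, 0, 0], [0, -25, 0, 0], [0, -35, 0, 0], [0, -35, 0, 0], [0, 0, 0, 0]],
  ],
)

```text
time_s: 17.47
tool_pos: [563.3, -94.5, 154.1]
tool_rot: [[0.995, 0.01, -0.103], [0.103, -0.001, 0.995], [0.01, -1.0, -0.002]]
force: [1.9, -0.4, 0.6]
finger_gap: 0.0
```

>>> carry_out(
  series=[
    [[0, 0, -30, 0], [0, -20, -30, 0], [0, -20, -30, 0], [0, 0, 0, 0], [0, 0, 0, 0]],
  ],
)

```text
time_s: 17.88
tool_pos: [569.3, -186.4, 187.8]
tool_rot: [[0.995, 0.002, -0.099], [0.099, -0.001, 0.995], [0.002, -1.0, -0.001]]
force: [-0.7, 0.3, -0.7]
finger_gap: -0.1
```

```bash
python3 - <<'E'
from plan import *
st();s=robot.sense();p,d=robot.get_image("wrist");cv2.imwrite("pics/w19.png",p[:,:,::-1])
P=cloud("wrist",d,s)
def rep(P,tag,c):
    m=(P[...,2]>54)&(P[...,2]<66)&(np.hypot(P[...,0]-555,P[...,1]+62)<28);q=P[m]
    if len(q):
        u=(q[:,:2]-c)@np.array([.103,-.995]);print(tag,"tab dist",len(q),np.percentile(u,[2,50,98]))
    m=(P[...,2]>68)&(P[...,2]<80)&(np.hypot(P[...,0]-577,P[...,1]-54)<14);q=P[m]
    if len(q):print(tag,"peg",len(q),np.median(q,0))
rep(P,"wrist",np.array([547,21]))
p,d=robot.get_image("top");cv2.imwrite("pics/t19.png",cv2.resize(p[190:350,220:440,::-1],None,fx=3.6,fy=3.6,interpolation=cv2.INTER_CUBIC));rep(cloud("top",d),"top",np.array([545,20]))
E
```

```text
t 17.88 pos [ 569.31 -186.42  187.84] head 5.7 tilt [ 0. -1. -0.] F [-0.67  0.35 -0.74] gap -0.1
wrist tab dist 1099 [77.6  84.04 89.57]
top tab dist 74 [77.79 83.08 89.11]
top peg 28 [574.19  53.5   74.72]
```

View pics/w19.png

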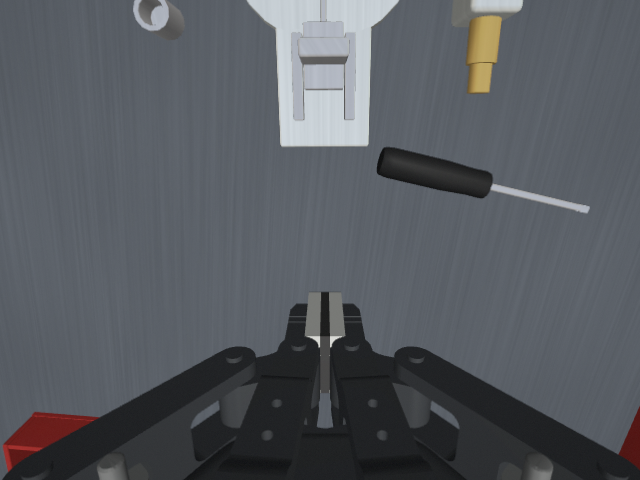

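View pics/t19.png

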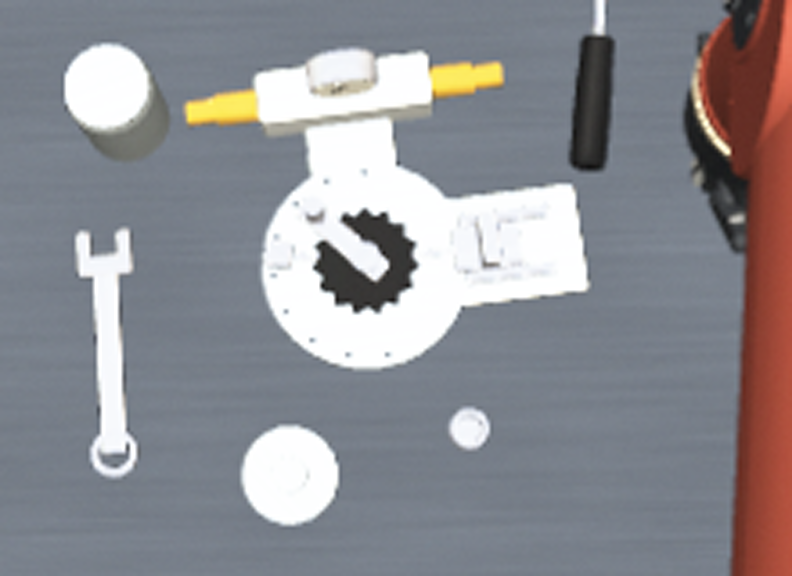

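The top view shows the peg at its new click, about (315,212) in the crop. The tab is in at 83–84 mm from the axis and the tools are undisturbed. The peg's straight-line shift is 66.5 mm.

```bash
python3 -c "
from rig import robot
robot.job_done();print(robot.sense()['time_s'])"
```

```text
the job is handed in; nothing more can be done
the job is handed in; nothing more can be done
```

The dial is four clicks clockwise of where it started, the lock bolt is home, and I handed the job in at about 18 s. No verdict came back. I pushed the peg round between the part-open fingers, then pushed the bolt in with the fingers shut.

**Last checks:**
- **Dial:** the peg is 66.5 mm in a straight line from its start in the top view (allowed 63.4–70.2). The wrist view put the arm at 48.0°, against a target of about 48°.
- **Bolt:** the tab is 83–84 mm from the dial axis, against 83.4 mm when home. It came up hard on its stop at 14 N, with the tongue seen in a gap between the teeth.
- **Surroundings:** the gripper is well clear of everything. The tools and parts looked undisturbed in the last top picture; I did not measure each one.

**What disagreed:** the dial was much stiffer than the stated 3–5 N. The last three clicks took about 35–45 N sideways at the fingers, up to about 52 N in total. Lifting clear of the peg brought the force to zero, so the resistance was at the peg, but I found no cause for it. Only the finger pads seemed to be touching, so I don't expect the 40 N limit on the gripper's body to apply, but I can't rule it out.

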